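Serve new potatoes with the scoop

ROBOT

A 7-joint arm with a two-finger parallel gripper is mounted at the origin on the work surface. World frame = base frame: x ahead of the robot, y to its left, z up, the work surface at z = 0. Lengths are in m, angles in degrees, forces in N, time in s.
With the tool pointing down it reaches from about 0.425 to 0.925 m from the base axis. Payload 6.8 kg.
Tool frame: the origin (TCP) lies at the very end of the fingers, on their centre line; the grasp point (between the pads) lies 19 mm behind it; y points along the fingers, x is the direction in which the jaws open and shut, and the axes are right-handed (so a half turn about y gives the same grasp; the last joint's range is limited). The gripper opens to 88 mm and grips with 3 to 60 N. Pads are 20 mm wide; open, the fingers measure 115 mm over their backs; the gripper's body (75 mm by 178 mm) begins 61 mm behind the grasp point.
Start: joints at [69.322, 27.33, 1.283, 89.118, -0.659, 63.558, -4.761], TCP at [0.169, -0.654, 0.185] pointing down, gripper open.
Joint ranges: [-169.35, 169.35], [-19.33, 120.38], [-80.79, 83.38], [13.8, 139.57], [-78.32, 258.32], [9.67, 109.79], [-169.56, 169.56]. Speed limits (degrees/s): [136.94, 136.94, 180, 180, 180, 180, 180].

INTERFACE

Orientations are given as a 3x3 rotation matrix whose columns are the frame's x, y, z axes.
In Python, from station import observe, capture, calibration, sign_off, cut_out, landmark_of gives the robot as it stands.
- The arm moves only by the tool arm_command, never from a script. Its argument "targets" is text: rows parted by semicolons, each of 5 numbers parted by spaces: the shift along the tool's x, y, z in mm, then the turn about the tool's y in degrees, then the finger opening in mm, from 0 to 87.8. In form: dx dy dz yaw grip; .... A call has 1 to 10 rows; each row is the pose to reach, as a shift and turn from the pose commanded when the call began, along the tool's axes at that moment; what a row does not reach only later rows make up. A row lasts 1/12 s, in which the tool goes at most 41.7 mm and 7.16 degrees, less where a joint would pass 70% of its speed; a pose out of reach is approached as far as the arm can. A call with a gripper value outside its range is refused whole. The fingers move at their own pace and stop on an object; the grip force is fixed at half the most. Time passes only in rows, so rows that repeat a pose let the fingers close. It gives the time, the measured TCP pose, the force and the opening at its end, in the units of the state.
- observe(): the state, without advancing time (a new reading comes with each control period).
- capture(name): name is "scene" or "top" or "wrist"; returns (picture, depth): 400x640x3 uint8, blue, green, red; 400x640 float32, m along the optical axis (not along the pixel's ray), 0 where there is no reading.
- calibration(name): a dict with "fx", "fy", "cx", "cy" (pixels), "eye" and "orientation" of the camera in the world; the wrist camera has in their place "tool_from_camera" (4x4, takes a point from camera to tool coordinates, whose origin is the TCP and whose axes are the tool frame's). Camera axes: x right, y up, looking along -z (the intrinsics and any distortion apply to the point x, -y, -z); pixel columns grow to the right and rows downward; lengths in m; the calibration is good to about 2 mm. A picture is of the moment at which its call begins: read the wrist's pose just before it. calibration takes no time and is no camera call.
- sign_off(): hands the job in, once; it reports no verdict.
Trained networks look in the newest picture that a camera, given by its name, has taken for a name from the list of things; names that differ only in an ending like _2 or _b are one class to them, and where a whole thing is asked for, a point or a joint stands for the part that bears it (a point fixed in the world has none). Each returns a list of dicts, best first, with "confidence" (0 to 1); they miss things now and then, are a little off and sometimes report something else, mostly with a low value. They report only what shows in the picture. A call takes as long as a camera call.
- cut_out(camera, thing): "region" (400x640 bool, what is visible of it) and "location" ([column, row] in pixels, amid what is visible of it).
- landmark_of(camera, thing): "location" ([column, row] in pixels: a listed point, or the origin of a listed thing).
The state is a dict: "time_s": time; "qpos": joint angles; "dq": joint speeds; "effort": joint torques, N m; "tool_pos": TCP position; "ee_rot": TCP orientation; "contact_force": force on the tool from outside, world axes, zero at the start; "moment": the same for the moment, N m; "finger_gap": opening from 0.0 (shut) to 1.0 (fully open).
Only numpy, scipy, OpenCV 4.12 (cv2) and the standard library are available. Lean on these libraries where they do the work, as an engineer would, in place of code of your own. Each camera call takes 0.05 s, during which the arm holds its last target.

TASK

Serve a portion of new potatoes: with the aluminium scoop, scoop at least three of them out of the steel pan and tip them into the white dish on the plate, then lay the empty scoop flat back in its tray. Keep the fingers off the potatoes and spill none: every potato ends up either in the dish or back in the pan. Leave the dish standing on its plate, do not shove dish or plate about, and do not disturb the other things.

Things in the scene. Friction and masses are not known exactly. Their poses are not given: they have to be found in the camera images.
- scoop: Aluminium scoop, 190 g, rigid, open at front and top, in its tray, handle away from the robot. Origin: centre of its underside; x to the front lip, z up. Floor 90 (x) by 92 (y), 3 thick, bevelled to 1.5 at the lip (x=45). Side walls 36 high at the back, sloping to nothing in front; back wall 36. Handle 16 wide (y), 22 deep, 110 long, from x=-45, z=26 rising back at 25 deg to x=-145, z=73.
- scoop_grip (a point): Middle of the scoop's handle, 104 mm behind the scoop's origin and 53 above its underside; axes as the scoop's. The handle is 16 mm wide here, with at least 30 mm of air below it and free air on both sides. The scoop balances over its floor.
- scoop_lip (a point): Middle of the scoop's front lip, at its underside, 45 mm ahead of the scoop's origin.
- scoop_middle (a point): Middle of the space inside the scoop, 18 mm above its origin.
- pan: Steel food pan, standing fast. Origin: centre of its underside; x along its length, +x end away from the robot. 265 (x) by 162 (y) over its flanged rim, 65 high, floor 4 thick; inside x +-116, y +-64 at the floor, +-120, +-69 at the rim, corners cut at 45 deg by 20. The potatoes start in the half nearer the robot (x -100 to +20), the far half is clear.
- dish: Round white porcelain dish, 124 outside diameter, 55 high, 114 inside diameter at the mouth, 101 at its floor, floor 6 thick, 450 g, standing loose on the plate. Origin: centre of its underside, z up.
- dish_rim (a point): Centre of the dish's mouth, level with its rim (55 above its underside).
- dish_middle (a point): Middle of the space inside the dish, on its axis, 30 mm above its underside.
- plate: White dinner plate, 240 diameter, 22 high at its rim, with the dish in its middle, loose, 750 g. Origin: centre of its underside; its flat middle is 6 above that. Plate and tray stand one to the left and one to the right of the pan, either way round.
- tray: Low oblong steel tray, the scoop's resting place, fast on the counter. Origin: centre of its underside; x along its length, z up. 250 (x) by 160 (y) outside, walls 13 high and 3 thick, floor 3 thick.
- potato1: New potato, rigid, egg-shaped, about 36 long and 27 thick, about 18 g, tan. Origin at its centre, x along its length. It rolls easily. One of seven alike.
- potato2: New potato, rigid, egg-shaped, about 36 long and 27 thick, about 18 g, tan. Origin at its centre, x along its length. It rolls easily. One of seven alike.
- potato3: New potato, rigid, egg-shaped, about 36 long and 27 thick, about 18 g, tan. Origin at its centre, x along its length. It rolls easily. One of seven alike.
- potato4: New potato, rigid, egg-shaped, about 36 long and 27 thick, about 18 g, tan. Origin at its centre, x along its length. It rolls easily. One of seven alike.
- potato5: New potato, rigid, egg-shaped, about 36 long and 27 thick, about 18 g, tan. Origin at its centre, x along its length. It rolls easily. One of seven alike.
- potato6: New potato, rigid, egg-shaped, about 36 long and 27 thick, about 18 g, tan. Origin at its centre, x along its length. It rolls easily. One of seven alike.
- potato7: New potato, rigid, egg-shaped, about 36 long and 27 thick, about 18 g, tan. Origin at its centre, x along its length. It rolls easily. One of seven alike.
- mill: Bystander: dark wooden pepper mill, 58 diameter, 190 high, standing. Origin at its foot.
- squeezer: Bystander: black squeeze bottle with a pointed nozzle, 62 diameter, 195 high, standing. Origin at its foot.
- ramekin: Bystander: small white ramekin of salt, 74 diameter, 36 high. Origin at its foot.
- spoon: Bystander: steel spoon, about 190 long, lying flat to the right. Origin under its middle.

How it is judged (in metres and radians):
On the way:
1. the scoop, lifted above the pan's rim, carries at least one potato (height (world z) of scoop above 0.075 m and distance between any of potato1, potato2, potato3, potato4, potato5, potato6, potato7 and scoop_middle below 0.052 m), for 0.2 s.
At the end, for the whole second after the job is handed in: Three or more potatoes lie in the dish (centres within 56 mm of dish_middle), the rest in the pan, all at rest. Dish upright on its plate, within 40 mm of its middle. Scoop at rest, flat in its tray (tilt under 0.06 rad, origin within 90 x 40 mm of its middle) (((distance between each of potato1, potato2 and dish_middle below 0.056 m and distance between any of potato3, potato4, potato5, potato6, potato7 and dish_middle below 0.056 m) or (distance between each of potato1, potato3 and dish_middle below 0.056 m and distance between any of potato4, potato5, potato6, potato7 and dish_middle below 0.056 m) or (distance between each of potato1, potato4 and dish_middle below 0.056 m and distance between any of potato5, potato6, potato7 and dish_middle below 0.056 m) or (distance between each of potato1, potato5 and dish_middle below 0.056 m and distance between any of potato6, potato7 and dish_middle below 0.056 m) or (distance between each of potato1, potato6 and dish_middle below 0.056 m and distance between potato7 and dish_middle below 0.056 m) or (distance between each of potato2, potato3 and dish_middle below 0.056 m and distance between any of potato4, potato5, potato6, potato7 and dish_middle below 0.056 m) or (distance between each of potato2, potato4 and dish_middle below 0.056 m and distance between any of potato5, potato6, potato7 and dish_middle below 0.056 m) or (distance between each of potato2, potato5 and dish_middle below 0.056 m and distance between any of potato6, potato7 and dish_middle below 0.056 m) or (distance between each of potato2, potato6 and dish_middle below 0.056 m and distance between potato7 and dish_middle below 0.056 m) or (distance between each of potato3, potato4 and dish_middle below 0.056 m and distance between any of potato5, potato6, potato7 and dish_middle below 0.056 m) or (distance between each of potato3, potato5 and dish_middle below 0.056 m and distance between any of potato6, potato7 and dish_middle below 0.056 m) or (distance between each of potato3, potato6 and dish_middle below 0.056 m and distance between potato7 and dish_middle below 0.056 m) or (distance between each of potato4, potato5 and dish_middle below 0.056 m and distance between any of potato6, potato7 and dish_middle below 0.056 m) or (distance between each of potato4, potato6 and dish_middle below 0.056 m and distance between potato7 and dish_middle below 0.056 m) or (distance between each of potato5, potato6 and dish_middle below 0.056 m and distance between potato7 and dish_middle below 0.056 m)) and (distance between potato1 and dish_middle below 0.056 m or (x of potato1 in the frame of pan between -0.125 and 0.125 m and y of potato1 in the frame of pan between -0.075 and 0.075 m and z of potato1 in the frame of pan between 0 and 0.065 m)) and (distance between potato2 and dish_middle below 0.056 m or (x of potato2 in the frame of pan between -0.125 and 0.125 m and y of potato2 in the frame of pan between -0.075 and 0.075 m and z of potato2 in the frame of pan between 0 and 0.065 m)) and (distance between potato3 and dish_middle below 0.056 m or (x of potato3 in the frame of pan between -0.125 and 0.125 m and y of potato3 in the frame of pan between -0.075 and 0.075 m and z of potato3 in the frame of pan between 0 and 0.065 m)) and (distance between potato4 and dish_middle below 0.056 m or (x of potato4 in the frame of pan between -0.125 and 0.125 m and y of potato4 in the frame of pan between -0.075 and 0.075 m and z of potato4 in the frame of pan between 0 and 0.065 m)) and (distance between potato5 and dish_middle below 0.056 m or (x of potato5 in the frame of pan between -0.125 and 0.125 m and y of potato5 in the frame of pan between -0.075 and 0.075 m and z of potato5 in the frame of pan between 0 and 0.065 m)) and (distance between potato6 and dish_middle below 0.056 m or (x of potato6 in the frame of pan between -0.125 and 0.125 m and y of potato6 in the frame of pan between -0.075 and 0.075 m and z of potato6 in the frame of pan between 0 and 0.065 m)) and (distance between potato7 and dish_middle below 0.056 m or (x of potato7 in the frame of pan between -0.125 and 0.125 m and y of potato7 in the frame of pan between -0.075 and 0.075 m and z of potato7 in the frame of pan between 0 and 0.065 m)) and linear speed of each of potato1, potato2, potato3, potato4, potato5, potato6, potato7 below 0.05 m/s and angle between dish's own z axis and vertical below 0.1 rad and horizontal distance between dish and plate below 0.04 m and z of dish in the frame of plate below 0.012 m and x of scoop in the frame of tray between -0.09 and 0.09 m and y of scoop in the frame of tray between -0.04 and 0.04 m and z of scoop in the frame of tray between 0 and 0.007 m and angle between scoop's own z axis and vertical below 0.06 rad and linear speed of scoop below 0.02 m/s); the robot touches nothing.
It fails at once if the fingers touch a potato (over 0.5 N) (contact force between the fingers and potato1 above 0.5 N or contact force between the fingers and potato2 above 0.5 N or contact force between the fingers and potato3 above 0.5 N or contact force between the fingers and potato4 above 0.5 N or contact force between the fingers and potato5 above 0.5 N or contact force between the fingers and potato6 above 0.5 N or contact force between the fingers and potato7 above 0.5 N).
It fails at once if dish or plate is shoved more than 50 mm (distance of any of dish, plate from where it was at the start of the episode above 0.05 m).
It fails at once if the pepper mill, squeeze bottle, salt ramekin or spoon is moved more than 30 mm (distance of any of mill, squeezer, ramekin, spoon from where it was at the start of the episode above 0.03 m).
It also fails if it takes over 72 s, if anything falls off the work surface, if the arm or the gripper's body presses on something with over 40 N, if the wrist force passes 120 N, or if a joint passes its speed limit or range.

## Working session

There is one attempt and no reset: what is moved stays moved. The work goes in short steps, Python scripts to look and compute and a tool call to move; the robot and the scene stay as the last step left them, time stands still between calls to the robot, and variables do not carry over. Pictures are saved under pics/ and viewed, and the job is handed in when it is done.

Besides the shell and the picture viewer there is one more tool, called after ">>>" by a JSON object that holds its "fn" and its "kwargs", one argument or row to a line. arm_command: Moves the arm, as the interface text tells. Its arguments: {"type":"object","properties":{"targets":{"type":"string"}},"required":["targets"]}

```bash
ls; mkdir -p pics; cat > h.py <<'E'
import numpy as np, cv2
from station import *
def shot(cam,fn):
    im,d=capture(cam); cv2.imwrite('pics/'+fn,im); np.save('/tmp/%s_d.npy'%cam,d); return im,d
def cam_pose(cam,st=None):
    c=calibration(cam)
    if 'eye' in c: return c,np.array(c['orientation']),np.array(c['eye'])
    T=np.array(c['tool_from_camera']); R=np.array(st['ee_rot']); p=np.array(st['tool_pos'])
    return c,R@T[:3,:3],R@T[:3,3]+p
def world(cam,u,v,d,st=None):
    c,R,e=cam_pose(cam,st)
    u=np.asarray(u,float);v=np.asarray(v,float)
    P=np.stack([(u-c['cx'])/c['fx']*d,-(v-c['cy'])/c['fy']*d,-d*np.ones_like(u)],-1)
    return P@R.T+e
def onplane(cam,u,v,z,st=None):
    c,R,e=cam_pose(cam,st)
    r=R@np.array([(u-c['cx'])/c['fx'],-(v-c['cy'])/c['fy'],-1.])
    return e+r*(z-e[2])/r[2]
def proj(cam,P,st=None):
    c,R,e=cam_pose(cam,st); q=(np.asarray(P)-e)@R
    return c['cx']+c['fx']*q[...,0]/-q[...,2], c['cy']-c['fy']*q[...,1]/-q[...,2]
E
python3 - <<'E'
from h import *
s=observe(); print(s)
for c in ('scene','top','wrist'):
    print(c,calibration(c)); 
for c in ('scene','top'): shot(c,c+'0.png')
E
```

```text
pics
{'time_s': 0.0, 'qpos': array([69.32217983, 27.37602861,  1.28027287, 89.17656684, -0.65871676,
       63.55950139, -4.76272491]), 'dq': array([ 0.01422005, -0.08022662,  0.04362035,  0.00733901,  0.03852456,
        0.02115852, -0.01560549]), 'effort': array([ 3.93971304e-04, -5.82864261e+01,  1.53464098e+00, -2.72621441e+01,
       -5.44302701e-02,  1.69274054e-02,  1.34371662e-04]), 'tool_pos': array([ 0.16863376, -0.65290347,  0.18389204]), 'ee_rot': array([[ 2.50105205e-01, -5.92626942e-04,  9.68218485e-01],
       [-9.68216951e-01,  1.72946084e-03,  2.50105867e-01],
       [-1.82271543e-03, -9.99998329e-01, -1.41244294e-04]]), 'contact_force': array([-0.01156204, -0.02239479,  0.8632755 ]), 'moment': array([-0.00047596,  0.00349827, -0.00102173]), 'finger_gap': 1.000095879556451}
scene {'fx': 459.0245345586659, 'fy': 459.0245345586659, 'cx': 324.55365174726995, 'cy': 193.84866478578422, 'eye': array([1.05170214, 0.57473542, 1.10508846]), 'orientation': array([[-0.81774838, -0.44988928,  0.35900866],
       [ 0.57555289, -0.63357966,  0.51702581],
       [-0.00514378,  0.62942549,  0.77704382]])}
top {'fx': 477.205266742181, 'fy': 477.205266742181, 'cx': 315.89238966981316, 'cy': 207.2404401573546, 'eye': array([ 0.30479616, -0.09416877,  1.23961569]), 'orientation': array([[ 0.09872994,  0.97117596, -0.21695541],
       [-0.99511046,  0.09695735, -0.01882664],
       [ 0.00275144,  0.21775335,  0.97599995]])}
wrist {'fx': 338.71306683154734, 'fy': 338.71306683154734, 'cx': 323.32235830050587, 'cy': 205.37144645404345, 'tool_from_camera': array([[ 9.99999808e-01, -6.04763338e-04,  1.34201767e-04,
        -3.99565949e-05],
       [ 2.93153306e-04,  2.71145584e-01, -9.62538304e-01,
        -1.99489631e-01],
       [ 5.45719662e-04,  9.62538159e-01,  2.71145709e-01,
         7.41592990e-02],
       [ 0.00000000e+00,  0.00000000e+00,  0.00000000e+00,
         1.00000000e+00]])}
```

```bash
python3 - <<'E'
from h import *
im,d=capture('top'); cv2.imwrite('pics/top1.png',im); np.save('/tmp/top_d.npy',d)
vv,uu=np.mgrid[0:400,0:640]
W=world('top',uu,vv,d); np.save('/tmp/W.npy',W)
for n in ['scoop','pan','dish','plate','tray','mill','squeezer','ramekin','spoon','potato1']:
    r=cut_out('top',n)
    for x in r[:9 if 'pot' in n else 1]:
        m=x['region']&(d>0); p=W[m]
        mask=m.astype(np.uint8)
        print(n,round(x['confidence'],2),np.round(x['location']),'med',np.round(np.median(p,0),3),'zmin/max',np.round(np.percentile(p[:,2],[2,98]),3), 'n',m.sum())
        np.save('/tmp/m_%s.npy'%n,m)
for n in ['scoop','scoop_grip','scoop_lip','scoop_middle','pan','dish','dish_rim','plate','tray']:
    r=landmark_of('top',n)
    print(n,[(np.round(x['location'],1),round(x['confidence'],2)) for x in r[:2]])
print(np.round(np.median(W[300:330,520:600].reshape(-1,3),0),4))
E
```

```text
scoop 0.84 [172. 254.] med [0.422 0.289 0.008] zmin/max [0.001 0.08 ] n 1726
pan 0.76 [287. 208.] med [0.573 0.005 0.007] zmin/max [-0.001  0.068] n 5698
dish 0.61 [410. 256.] med [ 0.467 -0.326  0.014] zmin/max [0.007 0.063] n 1980
plate 0.83 [418. 283.] med [ 0.458 -0.333  0.015] zmin/max [0.003 0.025] n 4903
tray 0.69 [179. 231.] med [0.476 0.28  0.003] zmin/max [-0.002  0.015] n 4273
mill 0.63 [412. 257.] med [ 0.467 -0.326  0.014] zmin/max [0.007 0.062] n 1934
squeezer 0.91 [254. 112.] med [0.781 0.11  0.122] zmin/max [0.009 0.181] n 822
ramekin 0.68 [225. 142.] med [0.729 0.192 0.027] zmin/max [-0.     0.038] n 667
spoon 0.61 [481. 242.] med [ 0.529 -0.511  0.013] zmin/max [0.    0.022] n 637
potato1 0.54 [298. 216.] med [ 0.544 -0.018  0.027] zmin/max [0.02  0.033] n 107
potato1 0.5 [279. 246.] med [0.468 0.019 0.027] zmin/max [0.016 0.034] n 121
potato1 0.45 [294. 248.] med [ 0.46  -0.019  0.027] zmin/max [0.007 0.034] n 123
potato1 0.4 [325. 124.] med [ 0.77  -0.072  0.129] zmin/max [0.001 0.188] n 813
scoop [(array([168.5, 254.2]), 0.76), (array([164.8, 274.6]), 0.54)]
scoop_grip [(array([176.2, 213.7]), 0.92), (array([276.6, 244.1]), 0.49)]
scoop_lip [(array([162.3, 275.1]), 0.61), (array([409.2, 258.6]), 0.6)]
scoop_middle [(array([166. , 257.8]), 0.64)]
pan [(array([286.4, 213.8]), 0.74), (array([172.8, 255.8]), 0.31)]
dish [(array([407.4, 257.7]), 0.73)]
dish_rim [(array([409.4, 256.6]), 0.81), (array([322.2, 136.9]), 0.18)]
plate []
tray [(array([173.1, 239.6]), 0.65)]
[ 3.640e-01 -7.126e-01 -5.000e-04]
```

```bash
python3 - <<'E'
from h import *
im=cv2.imread('pics/top1.png')
c=im[150:310,120:470]; cv2.imwrite('pics/top1z.png',cv2.resize(c,None,fx=2.28,fy=2.28,interpolation=cv2.INTER_CUBIC))
E
python3 - <<'E'
from h import *
W=np.load('/tmp/W.npy'); 
from scipy.optimize import least_squares
def rect(pts): 
    r=cv2.minAreaRect((pts[:,:2]*1000).astype(np.float32)); return r
Z=W[...,2]
# pan rim: z 0.055..0.075 in box
X,Y=W[...,0],W[...,1]
m=(X>.38)&(X<.75)&(abs(Y)<.14)&(Z>.055)&(Z<.075)
print('pan rim',m.sum(),rect(W[m]))
# dish rim
m=(X>.35)&(X<.6)&(Y<-.2)&(Y>-.46)&(Z>.052)&(Z<.07)
p=W[m]; f=least_squares(lambda q:np.hypot(p[:,0]-q[0],p[:,1]-q[1])-q[2],[.46,-.33,.06],loss='soft_l1',f_scale=.003)
print('dish rim',m.sum(),f.x,np.median(p[:,2]),rect(p))
m=(X>.3)&(X<.65)&(Y<-.15)&(Y>-.5)&(Z>.016)&(Z<.03)
p=W[m]; f=least_squares(lambda q:np.hypot(p[:,0]-q[0],p[:,1]-q[1])-q[2],[.46,-.33,.115],loss='soft_l1',f_scale=.003)
print('plate rim',m.sum(),f.x)
# tray walls z>8mm
m=np.load('/tmp/m_tray.npy')|np.load('/tmp/m_scoop.npy'); p=W[m&(Z>.008)&(Z<.016)]
print('tray',rect(W[np.load('/tmp/m_tray.npy')]),rect(p))
m=np.load('/tmp/m_scoop.npy'); p=W[m&(Z>.004)]
print('scoop',rect(p))
for n,(u,v),z in [('sgrip',(176.2,213.7),.056),('slip',(162.3,275.1),.003),('scoop',(168.5,254.2),.003),('smid',(166,257.8),.021),('pan',(286.4,213.8),0),('dish',(407.4,257.7),.006),('drim',(409.4,256.6),.061),('tray',(173.1,239.6),0)]:
    print(n,np.round(onplane('top',u,v,z),4))
for n,uvs in dict(tray=[(161,189),(218,205),(187.5,294.5),(130,279)]).items():
    print([np.round(onplane('top',*q,.013),4) for q in uvs])
E
```

```text
pan rim 1851 ((551.060546875, 3.58978271484375), (162.62234497070312, 265.535888671875), 79.54208374023438)
dish rim 390 [ 0.46293922 -0.31823816  0.05864284] 0.05953827524499167 ((463.275146484375, -318.73382568359375), (122.32606506347656, 122.13217163085938), 33.89472961425781)
plate rim 2152 [ 0.46477605 -0.32838035  0.10860998]
tray ((455.03704833984375, 292.411376953125), (168.38343811035156, 253.68272399902344), 80.68460083007812) ((454.04486083984375, 290.3588562011719), (162.1542510986328, 249.74354553222656), 80.88752746582031)
scoop ((460.5552978515625, 294.2247619628906), (105.02686309814453, 192.0756378173828), 84.59037780761719)
sgrip [0.5161 0.2789 0.056 ]
slip [0.3626 0.305  0.003 ]
scoop [0.4174 0.2981 0.003 ]
smid [0.406  0.2972 0.021 ]
pan [0.5548 0.0058 0.    ]
dish [ 0.4694 -0.3193  0.006 ]
drim [ 0.4652 -0.3141  0.061 ]
tray [0.4568 0.2934 0.    ]
[array([0.586 , 0.3434, 0.013 ]), array([0.5579, 0.1867, 0.013 ]), array([0.3202, 0.2302, 0.013 ]), array([0.3442, 0.3819, 0.013 ])]
```

```bash
cat >> h.py <<'E'
def plan(P,ang=None,s=None):
    """target world TCP (m), world angle (deg) of tool x; prints tool shift mm + yaw"""
    s=s or observe(); R=np.array(s['ee_rot']); d=(np.array(P)-np.array(s['tool_pos']))*1000
    a0=np.degrees(np.arctan2(R[1,0],R[0,0])); y=0
    if ang is not None: y=-((ang-a0+180)%360-180)
    t=R.T@d
    print('t=%.2f shift %.1f %.1f %.1f yaw %.1f  dist %.0f rows>=%.1f; tool x ang %.1f f=%s gap %.1f'%(s['time_s'],*t,y,np.linalg.norm(t),max(np.linalg.norm(t)/41.7,abs(y)/7.16),a0,np.round(s['contact_force'],1),s['finger_gap']*88))
E
python3 -c "
from h import *
plan((.48,-.2,.30),-99.5)
m=np.load('/tmp/m_scoop.npy');W=np.load('/tmp/W.npy');p=W[m]
h=p[p[:,2]>.045]; print(len(h),h[:,:2].mean(0)); 
h=p[(p[:,0]>.475)&(p[:,2]>.03)]; print(len(h)); f=np.polyfit(h[:,0],h[:,1],1); print(f,np.degrees(np.arctan(f[0])), np.polyval(f,[.5,.516,.42,.37]))
"
```

```text
t=1.10 shift -361.3 -115.1 414.7 yaw 24.0  dist 562 rows>=13.5; tool x ang -75.5 f=[0.2 0.6 1. ] gap 88.1
275 [0.50985809 0.27956056]
247
[-0.11937177  0.33993163] -6.807286868733688 [0.28024575 0.2783358  0.28979549 0.29576408]
```

>>> {"fn": "arm_command", "kwargs": {
  "targets": "-361 -116 414 24 87; -361 -116 414 24 87; -361 -116 414 24 87; -361 -116 414 24 87; -361 -116 414 24 87; -361 -116 414 24 87; -361 -116 414 24 87; -361 -116 414 24 87; -361 -116 414 24 87; -361 -116 414 24 87"
}}

```text
time_s: 1.93
tool_pos: [0.4001, -0.3155, 0.2718]
ee_rot: [[-0.166, 0.001, 0.986], [-0.986, -0.001, -0.166], [0.001, -1.0, 0.001]]
contact_force: [0.7, -0.2, 0.2]
finger_gap: 0.989
```

```bash
python3 -c "
from h import *
plan((.48,.27,.24),-97)
"
```

```text
t=1.93 shift -590.7 31.4 -18.1 yaw -2.5  dist 592 rows>=14.2; tool x ang -99.5 f=[ 0.7 -0.2  0.2] gap 87.1
```

>>> {"fn": "arm_command", "kwargs": {
  "targets": "-590 30 -18 -2.5 87; -590 30 -18 -2.5 87; -590 30 -18 -2.5 87; -590 30 -18 -2.5 87; -590 30 -18 -2.5 87; -590 30 -18 -2.5 87; -590 30 -18 -2.5 87; -590 30 -18 -2.5 87; -590 30 -18 -2.5 87; -590 30 -18 -2.5 87"
}}

```text
time_s: 2.77
tool_pos: [0.4555, 0.0969, 0.2502]
ee_rot: [[-0.123, 0.001, 0.992], [-0.992, -0.0, -0.123], [0.0, -1.0, 0.001]]
contact_force: [0.5, -0.7, -0.0]
finger_gap: 0.985
```

>>> {"fn": "arm_command", "kwargs": {
  "targets": "-173 10 -5 0 87; -173 10 -5 0 87; -173 10 -5 0 87; -173 10 -5 0 87; -173 10 -5 0 87; -173 10 -5 0 87"
}}

```text
time_s: 3.27
tool_pos: [0.4707, 0.2707, 0.2395]
ee_rot: [[-0.117, -0.001, 0.993], [-0.993, 0.002, -0.117], [-0.001, -1.0, -0.001]]
contact_force: [0.7, -0.6, -0.4]
finger_gap: 0.992
```

```bash
python3 - <<'E'
from h import *
s=observe(); plan((.48,.27,.24),-97,s)
im,d=shot('wrist','w1.png')
vv,uu=np.mgrid[0:400,0:640]
W=world('wrist',uu,vv,d,s); np.save('/tmp/Ww.npy',W)
for n in ['scoop_grip','scoop_lip','scoop','tray']:
    r=landmark_of('wrist',n); z={'scoop_grip':.056,'scoop_lip':.003,'scoop':.003,'tray':0}[n]
    print(n,[(np.round(x['location'],1),round(x['confidence'],2),np.round(onplane('wrist',*x['location'],z,s),4)) for x in r[:2]])
r=cut_out('wrist','scoop'); m=r[0]['region']; np.save('/tmp/mw.npy',m); print(r[0]['confidence'],m.sum())
p=W[m&(d>0)]
h=p[(p[:,0]>.475)&(p[:,2]>.03)]; f=np.polyfit(h[:,0],h[:,1],1); print(f,np.degrees(np.arctan(f[0])), np.polyval(f,[.5,.516,.42,.37]), 'xmin/max',np.percentile(p[:,0],[.5,99.5]),'z',np.percentile(h[:,2],99.5))
f=np.polyfit(h[:,0],h[:,2],1); print('z of x',f,np.polyval(f,[.48,.5,.516,.53]))
E
```

```text
t=3.27 shift -0.4 -0.5 9.3 yaw 0.3  dist 9 rows>=0.2; tool x ang -96.7 f=[ 0.7 -0.6 -0.4] gap 87.3
scoop_grip [(array([310.3, 145. ]), 0.61, array([0.5084, 0.2814, 0.056 ])), (array([311.7, 220.5]), 0.27, array([0.42  , 0.2909, 0.056 ]))]
scoop_lip [(array([312.2, 251. ]), 0.58, array([0.3583, 0.2999, 0.003 ]))]
scoop [(array([309.6, 217.3]), 0.65, array([0.4076, 0.2972, 0.003 ]))]
tray [(array([307.4, 186. ]), 0.92, array([0.4502, 0.2948, 0.    ]))]
0.65 5816
[-0.13573649  0.35114156] -7.729886414648131 [0.28327331 0.28110153 0.29413223 0.30091906] xmin/max [0.36127133 0.55389681] z 0.083629579137881
z of x [ 0.40968429 -0.14258607] [0.05406239 0.06225607 0.06881102 0.0745466 ]
```

```bash
python3 - <<'E'
from h import *
plan((.506,.2815,.035),-97.5)
E
```

```text
t=3.57 shift -20.5 205.0 31.2 yaw 0.3  dist 208 rows>=5.0; tool x ang -97.2 f=[ 0.2 -0.6 -0.3] gap 87.1
```

>>> {"fn": "arm_command", "kwargs": {
  "targets": "-20 100 31 0.3 60; -20 100 31 0.3 60; -20 100 31 0.3 60; -20 100 31 0.3 60; -20 100 31 0.3 60"
}}

```text
time_s: 3.98
tool_pos: [0.5046, 0.2821, 0.1394]
ee_rot: [[-0.129, -0.002, 0.992], [-0.992, -0.001, -0.129], [0.001, -1.0, -0.002]]
contact_force: [0.2, 0.6, 0.8]
finger_gap: 0.695
```

```bash
python3 - <<'E'
from h import *
for i in range(3):
    s=observe(); print(s['tool_pos'],s['dq'].round(2)); plan((.506,.2815,.035),-97.5,s); im,d=shot('wrist','w2.png')
vv,uu=np.mgrid[0:400,0:640]
W=world('wrist',uu,vv,d,s)
p=W[(d>0)&(W[...,2]>.04)&(W[...,2]<.09)&(W[...,0]>.46)&(W[...,0]<.56)&(abs(W[...,1]-.28)<.02)]
f=np.polyfit(p[:,0],p[:,1],1); print(len(p),f,np.degrees(np.arctan(f[0])),np.polyval(f,[.5,.506,.512]),p[:,0].min(),p[:,0].max(),np.percentile(p[:,1],[1,99]))
f=np.polyfit(p[:,0],p[:,2],1);print(f,np.polyval(f,.506))
E
```

```text
[0.50463054 0.28210109 0.13936034] [ 0.12 -2.78 -1.36 -1.72 -0.34  0.35  0.16]
t=3.98 shift 0.3 104.4 1.6 yaw 0.1  dist 104 rows>=2.5; tool x ang -97.4 f=[0.2 0.6 0.8] gap 61.2
[0.50524203 0.28298475 0.14089548] [ 0.01 -1.58 -0.8  -0.97  0.03 -0.11 -0.18]
t=4.03 shift 1.4 105.9 0.9 yaw 0.1  dist 106 rows>=2.5; tool x ang -97.4 f=[ 0.1 -0.3  0.8] gap 60.2
[0.50562606 0.28352922 0.14176809] [-0.06 -0.9  -0.27 -0.32  0.18 -0.3  -0.2 ]
t=4.08 shift 2.1 106.8 0.4 yaw 0.1  dist 107 rows>=2.6; tool x ang -97.4 f=[-0.6 -0.2  0.4] gap 60.3
1912 [-0.12601469  0.34625098] -7.182252025618896 [0.28324364 0.28248755 0.28173146] 0.46003784734939557 0.5568668919653351 [0.26975761 0.29386191]
[ 0.41911743 -0.14787323] 0.06420018942872627
```

>>> {"fn": "arm_command", "kwargs": {
  "targets": "1 40 0.5 0 60; 1 80 0.5 0 45; 1 107 0.5 0 40; 1 107 0.5 0 30; 1 107 0.5 0 10; 1 107 0.5 0 5; 1 107 0.5 0 0; 1 107 0.5 0 0; 1 107 0.5 0 0; 1 107 0.5 0 0"
}}

```text
time_s: 4.97
tool_pos: [0.5059, 0.2826, 0.0338]
ee_rot: [[-0.128, 0.002, 0.992], [-0.992, 0.001, -0.128], [-0.001, -1.0, 0.001]]
contact_force: [-0.8, 0.2, 0.6]
finger_gap: 0.043
```

```bash
python3 - <<'E'
from h import *
s=observe(); print(s['tool_pos'],s['moment'].round(3)); plan((.506,.2815,.035),-97.5,s); shot('wrist','w3.png')
E
```

```text
[0.50593141 0.28261122 0.03381747] [0.028 0.047 0.068]
t=4.97 shift 1.1 -1.2 0.2 yaw 0.2  dist 2 rows>=0.0; tool x ang -97.3 f=[-0.8  0.2  0.6] gap 3.8
```

```bash
python3 - <<'E'
from h import *
s=observe(); print(s['tool_pos'],s['finger_gap'])
im,d=shot('scene','s3.png')
u,v=proj('scene',[.506,.282,.05]); print(u,v)
u,v=int(u),int(v); c=im[v-60:v+60,u-80:u+80]; cv2.imwrite('pics/s3z.png',cv2.resize(c,None,fx=5,fy=5,interpolation=cv2.INTER_CUBIC))
im,d=shot('wrist','w3b.png')
for r in range(150,330,12):
    W=world('wrist',np.arange(316,332,3),np.full(6,r),d[r,316:332:3],s); print(r,np.round(W[:,2]*1000).astype(int),np.round(W[2,:2],3))
E
```

```text
[0.50575146 0.28251667 0.03354583] 0.015726863180431497
435.9317756178672 285.5356246473767
150 [3 3 3 4 4 2] [0.554 0.277]
162 [76 76 77 77 77 77] [0.556 0.277]
174 [82 83 82 82 81 81] [0.552 0.277]
186 [82 82 82 81 82 81] [0.546 0.278]
198 [81 83 82 82 83 81] [0.541 0.279]
210 [78 79 79 80 79 77] [0.534 0.28 ]
222 [74 75 76 76 75 75] [0.527 0.28 ]
234 [71 73 72 73 71 71] [0.52  0.281]
246 [81 81 78 78 82 82] [0.515 0.282]
258 [96 93 92 91 94 95] [0.515 0.282]
270 [108 107 103 103 106 107] [0.515 0.282]
282 [157 116 114 114 115 158] [0.515 0.282]
294 [163 123 123 123 123 163] [0.515 0.282]
306 [166 165 127 128 166 166] [0.513 0.282]
318 [169 169 165 165 168 169] [0.533 0.279]
```

```bash
python3 - <<'E'
from h import *
d=np.load('/tmp/scene_d.npy')
vv,uu=np.mgrid[0:400,0:640]
W=world('scene',uu,vv,d)
for v in range(270,296,2):
    print(v,[ '%d,%d,%d'%tuple(np.round(W[v,u]*1000)) for u in range(424,458,4)])
E
```

```text
270 ['474,215,0', '464,221,-1', '457,229,3', '539,286,169', '536,294,176', '529,299,176', '533,310,197', '529,317,202', '516,320,194']
272 ['480,221,5', '469,226,0', '461,232,1', '538,287,160', '538,297,174', '530,301,172', '534,313,193', '529,319,197', '519,323,191']
274 ['484,226,4', '472,230,-2', '464,236,-1', '541,291,158', '541,300,173', '533,305,170', '533,314,184', '532,322,195', '520,325,187']
276 ['487,229,2', '478,235,0', '469,241,1', '515,278,103', '542,302,168', '535,308,168', '452,276,34', '534,325,193', '421,281,8']
278 ['491,233,0', '483,240,2', '475,247,5', '515,280,96', '542,304,161', '539,311,168', '463,283,45', '533,326,185', '531,334,194']
280 ['495,238,1', '488,245,4', '517,272,76', '516,282,90', '513,291,100', '497,292,85', '536,321,170', '456,292,40', '536,338,196']
282 ['501,243,3', '491,249,2', '518,275,71', '518,285,87', '509,291,85', '484,287,53', '537,323,165', '458,295,37', '537,341,191']
284 ['540,268,74', '533,275,78', '524,280,76', '517,286,77', '500,288,60', '486,291,50', '538,326,161', '533,332,165', '543,345,196']
286 ['546,274,80', '537,279,78', '527,284,74', '514,287,64', '500,290,53', '486,293,42', '457,289,5', '538,336,167', '545,348,193']
288 ['550,278,79', '541,283,77', '529,287,69', '514,289,57', '476,279,-1', '468,286,1', '463,294,6', '541,339,166', '547,351,190']
290 ['553,282,78', '540,284,68', '499,272,2', '490,278,2', '481,284,0', '473,290,1', '466,298,6', '455,302,1', '548,353,186']
292 ['522,265,6', '511,270,2', '501,275,-2', '496,283,5', '488,290,6', '477,295,2', '469,301,2', '461,307,4', '546,354,176']
294 ['525,269,4', '514,274,0', '507,281,3', '1052,575,1105', '491,293,4', '481,299,2', '470,304,-2', '462,310,-1', '547,357,172']
```

>>> {"fn": "arm_command", "kwargs": {
  "targets": "0 -40 0 0 40; 0 -60 0 0 40; 0 -60 0 0 40; 0 -60 0 0 40; 0 -60 0 0 40"
}}

```text
time_s: 5.53
tool_pos: [0.5049, 0.2818, 0.0921]
ee_rot: [[-0.127, -0.001, 0.992], [-0.992, -0.001, -0.127], [0.001, -1.0, -0.001]]
contact_force: [0.5, -0.4, -0.3]
finger_gap: 0.343
```

```bash
python3 - <<'E'
from h import *
s=observe(); print(s['tool_pos'],s['finger_gap'],s['time_s'])
im,d=shot('wrist','w4.png')
c=calibration('wrist');T=np.array(c['tool_from_camera'])
vv,uu=np.mgrid[0:400,0:640]
P=np.stack([(uu-c['cx'])/c['fx']*d,-(vv-c['cy'])/c['fy']*d,-d],-1)@T[:3,:3].T+T[:3,3]
m=(d>0)&(d<.25)&(abs(P[...,0])<.06)&(abs(P[...,2])<.03)
p=P[m]; print(m.sum(), 'max y',np.percentile(p[:,1],[50,90,95,98,99,99.9,100]))
m2=m&(P[...,1]>-.08)
q=P[m2]
for lo in np.arange(-.08,.02,.008):
    k=q[(q[:,1]>lo)&(q[:,1]<lo+.008)]
    if len(k): print(round(lo,3),len(k),'x',np.round(k[:,0].min(),3),np.round(k[:,0].max(),3),'min|x|',np.abs(k[:,0]).min().round(3),'z',np.round(np.percentile(k[:,2],[2,50,98]),3))
cv2.imwrite('pics/w4z.png',cv2.resize(im[200:400,180:470],None,fx=2.5,fy=2.5))
E
```

```text
[0.5048958  0.28177111 0.09207396] 0.34260971610947 5.5333
34185 max y [-0.13598235 -0.07624606 -0.04871979  0.02207323  0.02807189  0.03418883
  0.03610832]
-0.08 688 x -0.026 0.026 min|x| 0.015 z [-0.007  0.011  0.012]
-0.072 541 x -0.025 0.025 min|x| 0.015 z [-0.008  0.011  0.012]
-0.064 469 x -0.024 0.024 min|x| 0.015 z [-0.009  0.011  0.012]
-0.056 383 x -0.024 0.024 min|x| 0.015 z [-0.009  0.011  0.011]
-0.048 354 x -0.024 0.024 min|x| 0.015 z [-0.009  0.011  0.012]
-0.04 93 x -0.023 0.023 min|x| 0.015 z [-0.002  0.011  0.012]
0.008 170 x -0.007 0.006 min|x| 0.0 z [0.023 0.027 0.03 ]
0.016 490 x -0.008 0.007 min|x| 0.0 z [0.006 0.017 0.028]
```

>>> {"fn": "arm_command", "kwargs": {
  "targets": "0 40 1 0 40; 0 80 1 0 40; 0 97 1 0 40; 0 97 1 0 40; 0 97 1 0 30; 0 97 1 0 20; 0 97 1 0 10; 0 97 1 0 0; 0 97 1 0 0; 0 97 1 0 0"
}}

```text
time_s: 6.42
tool_pos: [0.5075, 0.2827, -0.0029]
ee_rot: [[-0.128, 0.002, 0.992], [-0.992, 0.001, -0.128], [-0.001, -1.0, 0.002]]
contact_force: [1.0, -0.7, 5.2]
finger_gap: 0.18
```

```bash
python3 - <<'E'
from h import *
s=observe(); print(s['tool_pos'],s['finger_gap'],s['time_s'],s['moment'])
shot('wrist','w5.png')
E
```

```text
[ 0.50747925  0.2827144  -0.00285705] 0.1804676880706142 6.4167 [-0.13096877  0.02337251  0.00333772]
```

>>> {"fn": "arm_command", "kwargs": {
  "targets": "0 -15 0 0 0; 0 -30 0 0 0; 0 -45 0 0 0; 0 -60 0 0 0; 0 -80 0 0 0; 0 -80 0 0 0; 0 -80 0 0 0"
}}

```text
time_s: 7.05
tool_pos: [0.5069, 0.2824, 0.0764]
ee_rot: [[-0.128, 0.002, 0.992], [-0.992, 0.001, -0.128], [-0.001, -1.0, 0.002]]
contact_force: [-0.3, 0.1, -2.6]
finger_gap: 0.18
```

```bash
cat >> h.py <<'E'
vv,uu=np.mgrid[0:400,0:640]
def tilt_est(fn,show=True):
    """scoop pose from the top camera depth: fit floor plane & handle in the tool frame; prints pitch"""
    s=observe(); im,d=shot('top',fn); W=world('top',uu,vv,d)
    R=np.array(s['ee_rot']); p=np.array(s['tool_pos'])
    f=np.array([-R[0,2],-R[1,2],0]); f/=np.linalg.norm(f)   # scoop forward (towards lip)
    l=np.array([-f[1],f[0],0])
    Q=W-p; a=Q@f; b=Q@l; z=W[...,2]
    return s,im,d,a,b,z
E
python3 - <<'E'
from h import *
s,im,d,a,b,z=tilt_est('t6.png')
print(s['tool_pos'],s['finger_gap'],s['time_s'],s['contact_force'].round(2),s['moment'].round(3))
m=(abs(b)<.03)&(a>.02)&(a<.19)&(z>.02)&(d>0)
for lo in np.arange(.02,.19,.01):
    k=m&(a>=lo)&(a<lo+.01); print(round(lo,3),k.sum(),np.round(np.percentile(z[k],[10,50,90]),3) if k.sum() else '')
print(proj('top',s['tool_pos']))
cv2.imwrite('pics/t6z.png',cv2.resize(im[170:330,80:280],None,fx=4,fy=3.7))
im,_=shot('scene','s6.png'); cv2.imwrite('pics/s6z.png',cv2.resize(im[200:350,360:560],None,fx=4,fy=4))
E
```

```text
[0.50685176 0.28237159 0.07635522] 0.18021135571236266 7.05 [-0.33  0.1  -2.62] [ 0.014 -0.089 -0.011]
0.02 130 [0.499 0.51  0.53 ]
0.03 134 [0.506 0.515 0.531]
0.04 108 [0.516 0.519 0.528]
0.05 65 [0.515 0.518 0.522]
0.06 17 [0.51  0.515 0.516]
0.07 0 
0.08 0 
0.09 0 
0.1 0 
0.11 0 
0.12 0 
0.13 0 
0.14 0 
0.15 0 
0.16 0 
0.17 0 
0.18 0 
(np.float64(171.89790702917412), np.float64(215.51279621901867))
```

```bash
cat >> h.py <<'E'
def pitch(fn):
    """handle angle seen by wrist camera in tool frame; 25 = scoop flat; larger = nose down"""
    s=observe(); im,d=shot('wrist',fn)
    c=calibration('wrist');T=np.array(c['tool_from_camera'])
    P=np.stack([(uu-c['cx'])/c['fx']*d,-(vv-c['cy'])/c['fy']*d,-d],-1)@T[:3,:3].T+T[:3,3]
    m=(d>0)&(abs(P[...,0])<.005)&(P[...,2]>.014)&(P[...,2]<.075)&(P[...,1]>-.11)&(P[...,1]<-.028+0.02)
    q=P[m]
    # keep handle top: exclude far stuff
    f=np.polyfit(q[:,2],-q[:,1],1)
    r=-q[:,1]-np.polyval(f,q[:,2]); k=abs(r)<.006; f=np.polyfit(q[k,2],-q[k,1],1)
    print('t%.2f tool %s gap %.1f handle ang %.1f n %d zrange %.3f %.3f topline@0 %.4f f=%s m=%s'%(s['time_s'],np.round(s['tool_pos'],4),s['finger_gap']*88,np.degrees(np.arctan(f[0])),k.sum(),q[:,2].min(),q[:,2].max(),np.polyval(f,0),s['contact_force'].round(1),s['moment'].round(3)))
    return im,d,P,s
E
python3 - <<'E'
from h import *
im,d,P,s=pitch('w6.png')
for r in range(150,260,8): print(r,np.round(P[r,323]*1000))
E
```

```text
t7.15 tool [0.5057 0.2815 0.0747] gap 15.9 handle ang 10.0 n 2303 zrange 0.014 0.050 topline@0 0.0762 f=[-1.1 -0.3 -2.9] m=[-0.023 -0.168 -0.002]
150 [-0. 73. 43.]
158 [-0. 72. 37.]
166 [-0. 72. 31.]
174 [-0. 72. 24.]
182 [ -0. -80.  49.]
190 [ -0. -83.  47.]
198 [ -0. -86.  45.]
206 [ -0. -85.  42.]
214 [ -0. -86.  39.]
222 [ -0. -84.  36.]
230 [ -0. -85.  33.]
238 [ -0. -84.  29.]
246 [ -0. -81.  25.]
254 [ -0. -79.  21.]
```

>>> {"fn": "arm_command", "kwargs": {
  "targets": "0 0 0 0 15; 0 0 0 0 15.5; 0 0 0 0 15.5"
}}

```text
time_s: 7.45
tool_pos: [0.506, 0.2821, 0.0751]
ee_rot: [[-0.127, -0.001, 0.992], [-0.992, -0.0, -0.127], [0.001, -1.0, -0.001]]
contact_force: [0.5, 0.8, -1.6]
finger_gap: 0.185
```

```bash
cat >> h.py <<'E'
def tail(fn):
    s=observe(); im,d=shot('wrist',fn)
    c=calibration('wrist');T=np.array(c['tool_from_camera'])
    P=np.stack([(uu-c['cx'])/c['fx']*d,-(vv-c['cy'])/c['fy']*d,-d],-1)@T[:3,:3].T+T[:3,3]
    col=d[:,318:330].mean(1); m=[r for r in range(60,290) if 0<np.median(d[r,320:328])<.24 and P[r,323,1]<-.01]
    r=m[0] if m else -1
    print('t%.2f tool %s gap %.2f tail row %d tailtip(tool mm) %s f=%s m=%s'%(s['time_s'],np.round(s['tool_pos'],4),s['finger_gap']*88,r,np.round(P[r+2,323]*1000),s['contact_force'].round(1),s['moment'].round(3)))
    return im,d,P,s
E
python3 - <<'E'
from h import *
tail('w7.png')
E
```

```text
t7.45 tool [0.506  0.2821 0.0751] gap 16.25 tail row 178 tailtip(tool mm) [ -0. -79.  50.] f=[ 0.5  0.8 -1.6] m=[-0.004 -0.165  0.034]
```

>>> {"fn": "arm_command", "kwargs": {
  "targets": "0 0 0 0 15.8; 0 0 0 0 15.8"
}}

```text
time_s: 7.67
tool_pos: [0.5062, 0.2822, 0.0757]
ee_rot: [[-0.127, -0.0, 0.992], [-0.992, -0.0, -0.127], [0.0, -1.0, -0.0]]
contact_force: [-0.0, 0.6, -2.2]
finger_gap: 0.183
```

```bash
python3 -c "
from h import *
tail('w7.png')"
```

```text
t7.67 tool [0.5062 0.2822 0.0757] gap 16.14 tail row 195 tailtip(tool mm) [ -0. -86.  45.] f=[-0.   0.6 -2.2] m=[-0.016 -0.102  0.029]
```

>>> {"fn": "arm_command", "kwargs": {
  "targets": "0 0 0 0 16; 0 0 0 0 16"
}}

```text
time_s: 7.88
tool_pos: [0.5065, 0.2824, 0.0761]
ee_rot: [[-0.127, 0.0, 0.992], [-0.992, 0.0, -0.127], [-0.0, -1.0, 0.0]]
contact_force: [-0.5, 0.2, -0.2]
finger_gap: 0.184
```

```bash
python3 -c "
from h import *
tail('w8.png')"
```

```text
t7.88 tool [0.5065 0.2824 0.0761] gap 16.15 tail row -1 tailtip(tool mm) [ -0.  77. 150.] f=[-0.5  0.2 -0.2] m=[ 0.002  0.012 -0.01 ]
```

>>> {"fn": "arm_command", "kwargs": {
  "targets": "0 -60 0 0 50; 0 -60 0 0 50; 0 -60 0 0 50"
}}

```text
time_s: 8.18
tool_pos: [0.5088, 0.2844, 0.1404]
ee_rot: [[-0.127, 0.007, 0.992], [-0.992, 0.004, -0.127], [-0.005, -1.0, 0.006]]
contact_force: [0.0, -0.6, -0.6]
finger_gap: 0.366
```

```bash
cat >> h.py <<'E'
def scoop_on_table():
    s=observe(); im,d=shot('wrist','sc.png'); W=world('wrist',uu,vv,d,s)
    r=cut_out('wrist','scoop'); m=r[0]['region']&(d>0); print('conf',r[0]['confidence'],m.sum())
    for n,z in (('scoop_grip',.056),('scoop_lip',.003),('scoop',.003)):
        q=landmark_of('wrist',n)
        if q: print(n,q[0]['location'].round() if hasattr(q[0]['location'],'round') else q[0]['location'],round(q[0]['confidence'],2),onplane('wrist',*q[0]['location'],z,s).round(4))
    p=W[m]; h=p[(p[:,2]>.043)&(p[:,2]<.1)]
    c=h[:,:2].mean(0); u,S,V=np.linalg.svd(h[:,:2]-c,full_matrices=False); ax=V[0]*np.sign(V[0,0])
    t=(h[:,:2]-c)@ax; f=np.polyfit(t,h[:,2],1)
    print('handle axis deg',np.degrees(np.arctan2(ax[1],ax[0])).round(2),'slope',np.degrees(np.arctan(f[0])).round(1))
    tg=(.065-.003*0-f[1])/f[0]   # top z .065+.003 at grip
    tg=(.068-f[1])/f[0]; g=c+tg*ax; print('grip(-104) at',g.round(4),'tail end',(c+t.max()*ax).round(4),'x range',p[:,0].min().round(4))
    return im,d,W
E
python3 - <<'E'
from h import *
im,d,W=scoop_on_table()
E
```

```text
conf 0.79 8858
scoop_grip [326.8, 140.1] 0.62 [0.5588 0.2756 0.056 ]
scoop_lip [330.2, 277.0] 0.57 [0.4074 0.2906 0.003 ]
scoop [325.5, 236.5] 0.6 [0.4549 0.2898 0.003 ]
handle axis deg -7.12 slope 22.7
grip(-104) at [0.5624 0.2749] tail end [0.6041 0.2697] x range 0.4075
```

```bash
python3 - <<'E'
from h import *
plan((.553,.2762,.06),-97.1)
# potatoes and pan frame
W=np.load('/tmp/W.npy'); c=np.array([.551,.0036]); a=np.array([.983,-.182]); b=np.array([.182,.983])
im=cv2.imread('pics/top1.png')
for (u,v) in [(281,212),(295.5,217),(277,228),(290,231),(264,242),(278,245),(292,249)]:
    p=onplane('top',u,v,.02)[:2]-c; print((p@a*1000).round(),(p@b*1000).round())
E
```

```text
t=8.43 shift -0.8 74.6 47.8 yaw -0.2  dist 89 rows>=2.1; tool x ang -97.3 f=[-0.6  0.1 -0.5] gap 49.5
0.0 16.0
-2.0 -25.0
-43.0 13.0
-41.0 -22.0
-87.0 34.0
-85.0 -3.0
-85.0 -40.0
```

>>> {"fn": "arm_command", "kwargs": {
  "targets": "-1 35 24 0 45; -1 75 48 0 40; -1 110 48 0 40; -1 138 48 0 40; -1 138 48 0 40; -1 138 48 0 20; -1 138 48 0 0; -1 138 48 0 0; -1 138 48 0 0; -1 138 48 0 0"
}}

```text
time_s: 9.27
tool_pos: [0.5554, 0.2776, -0.0001]
ee_rot: [[-0.127, 0.003, 0.992], [-0.992, 0.001, -0.127], [-0.001, -1.0, 0.003]]
contact_force: [1.7, -0.3, 5.3]
finger_gap: 0.18
```

```bash
python3 - <<'E'
from h import *
tail('w9.png')
E
```

```text
t9.27 tool [ 5.554e-01  2.776e-01 -1.000e-04] gap 15.87 tail row 147 tailtip(tool mm) [-0.  2. 52.] f=[ 1.7 -0.3  5.3] m=[-0.318  0.083  0.053]
```

```bash
python3 - <<'E'
from h import *
W=np.load('/tmp/W.npy')
for n,(x,y) in dict(mill=(.77,-.08),sq=(.79,.11)).items():
    m=(np.hypot(W[...,0]-x,W[...,1]-y)<.08)&(W[...,2]>.05)
    p=W[m]; print(n,m.sum(),p.min(0).round(3),p.max(0).round(3))
    for z in (.06,.1,.15,.18): k=p[abs(p[:,2]-z)<.01]; print(z,len(k),k.min(0).round(3)[:2] if len(k) else '',k.max(0).round(3)[:2] if len(k) else '')
E
```

```text
mill 591 [ 0.76  -0.098  0.05 ] [ 0.807 -0.047  0.194]
0.06 66 [ 0.763 -0.094] [ 0.788 -0.05 ]
0.1 36 [ 0.763 -0.092] [ 0.777 -0.054]
0.15 52 [ 0.76  -0.097] [ 0.791 -0.047]
0.18 236 [ 0.763 -0.093] [ 0.807 -0.05 ]
sq 723 [0.766 0.086 0.05 ] [0.821 0.147 0.198]
0.06 71 [0.767 0.087] [0.809 0.142]
0.1 76 [0.766 0.087] [0.811 0.141]
0.15 167 [0.774 0.093] [0.821 0.137]
0.18 29 [0.791 0.111] [0.802 0.124]
```

>>> {"fn": "arm_command", "kwargs": {
  "targets": "0 -20 0 0 0; 0 -50 0 0 0; 0 -90 0 0 0; 0 -125 0 0 0; 0 -125 0 0 0; 0 -125 0 0 0"
}}

```text
time_s: 9.82
tool_pos: [0.5554, 0.2779, 0.1254]
ee_rot: [[-0.127, 0.005, 0.992], [-0.992, 0.002, -0.128], [-0.003, -1.0, 0.004]]
contact_force: [-0.6, 0.7, -2.4]
finger_gap: 0.176
```

>>> {"fn": "arm_command", "kwargs": {
  "targets": "0 0 0 0 15.7; 0 0 0 0 15.8; 0 0 0 0 15.8; 0 0 0 0 0"
}}

```text
time_s: 10.15
tool_pos: [0.5532, 0.2766, 0.1213]
ee_rot: [[-0.127, -0.002, 0.992], [-0.992, -0.001, -0.127], [0.001, -1.0, -0.002]]
contact_force: [-1.5, 0.3, -1.6]
finger_gap: 0.182
```

```bash
cat >> h.py <<'E'
def tailrow(theta,L=None):
    c=calibration('wrist');T=np.array(c['tool_from_camera']); L=L or LT
    a=np.radians(25+theta); q=np.array([0,-.057-L*np.sin(a),L*np.cos(a)])
    p=np.linalg.inv(T)@np.r_[q,1]; dd=-p[2]; r=c['cy']-c['fy']*p[1]/dd
    return r-8e-3*c['fy']/dd, dd
LT=.044
def theta_of(row):
    th=np.arange(-40,80,.5); rr=np.array([tailrow(t)[0] for t in th]); return th[np.argmin(abs(rr-row))]
E
python3 - <<'E'
from h import *
for L in (.04,.044,.048,.052): print(L,[round(tailrow(t,L)[0]) for t in (-20,-10,0,10,20,30,40,50)])
im,d,P,s=tail('w10.png')
E
```

```text
0.04 [175, 181, 191, 204, 220, 238, 258, 278]
0.044 [166, 172, 183, 197, 215, 235, 258, 281]
0.048 [157, 163, 174, 189, 209, 232, 258, 284]
0.052 [147, 154, 165, 182, 203, 229, 258, 287]
t10.15 tool [0.5532 0.2766 0.1213] gap 16.05 tail row 178 tailtip(tool mm) [ -0. -78.  50.] f=[-1.5  0.3 -1.6] m=[ 0.05  -0.159  0.025]
```

>>> {"fn": "arm_command", "kwargs": {
  "targets": "0 0 0 0 15.5; 0 0 0 0 15.8; 0 0 0 0 15.8"
}}

```text
time_s: 10.45
tool_pos: [0.5539, 0.2772, 0.1226]
ee_rot: [[-0.127, -0.0, 0.992], [-0.992, -0.0, -0.127], [0.0, -1.0, -0.0]]
contact_force: [-1.1, -0.1, -2.0]
finger_gap: 0.182
```

```bash
sed -i 's/^LT=.*/LT=.0465/' h.py; cat >> h.py <<'E'
def th(fn='th.png'):
    im,d,P,s=tail(fn); m=[r for r in range(60,290) if 0<np.median(d[r,320:328])<.24 and P[r,323,1]<-.03]
    print('theta',theta_of(m[0]) if m else None)
    return im,d,P,s
E
python3 - <<'E'
from h import *
th()
E
```

```text
t10.45 tool [0.5539 0.2772 0.1226] gap 16.02 tail row 184 tailtip(tool mm) [ -0. -81.  48.] f=[-1.1 -0.1 -2. ] m=[ 0.036 -0.071 -0.006]
theta 5.0
```

>>> {"fn": "arm_command", "kwargs": {
  "targets": "0 0 0 0 15.8; 0 0 0 0 15.8"
}}

```text
time_s: 10.67
tool_pos: [0.5541, 0.2771, 0.1228]
ee_rot: [[-0.127, 0.0, 0.992], [-0.992, 0.0, -0.127], [-0.0, -1.0, 0.0]]
contact_force: [0.6, 0.5, -1.9]
finger_gap: 0.178
```

```bash
python3 - <<'E'
from h import *
th()
E
```

```text
t10.67 tool [0.5541 0.2771 0.1228] gap 15.69 tail row 225 tailtip(tool mm) [ -0. -91.  36.] f=[ 0.6  0.5 -1.9] m=[-0.019 -0.256  0.013]
theta 26.5
```

>>> {"fn": "arm_command", "kwargs": {
  "targets": "0 0 0 0 0; 0 -30 0 0 0"
}}

```text
time_s: 10.88
tool_pos: [0.5508, 0.2745, 0.1477]
ee_rot: [[-0.127, -0.009, 0.992], [-0.992, -0.005, -0.127], [0.006, -1.0, -0.008]]
contact_force: [-0.7, -1.9, -1.9]
finger_gap: 0.184
```

```bash
python3 - <<'E'
from h import *
th()
plan((.682,-.020,.152),-100.5)
E
```

```text
t10.88 tool [0.5508 0.2745 0.1477] gap 16.22 tail row 226 tailtip(tool mm) [ -0. -91.  36.] f=[-0.7 -1.9 -1.9] m=[-0.055 -0.022  0.029]
theta 27.0
t=10.93 shift 279.2 4.8 163.9 yaw 3.2  dist 324 rows>=7.8; tool x ang -97.3 f=[0.5 1.1 3. ] gap 16.1
```

>>> {"fn": "arm_command", "kwargs": {
  "targets": "280 3 164 3.2 0; 280 3 164 3.2 0; 280 3 164 3.2 0; 280 3 164 3.2 0; 280 3 164 3.2 0; 280 3 164 3.2 0; 280 3 164 3.2 0; 280 3 164 3.2 0; 280 3 164 3.2 0; 280 3 164 3.2 0"
}}

```text
time_s: 11.77
tool_pos: [0.6817, -0.025, 0.1494]
ee_rot: [[-0.188, 0.0, 0.982], [-0.982, -0.001, -0.188], [0.001, -1.0, 0.0]]
contact_force: [-0.4, 0.4, -1.6]
finger_gap: 0.183
```

```bash
python3 - <<'E'
from h import *
im,d,P,s=th('w11.png')
im,d=shot('scene','s11.png'); cv2.imwrite('pics/s11z.png',cv2.resize(im[120:290,260:440],None,fx=4,fy=3.5))
plan((.6827,-.0208,.1),-100.5)
E
```

```text
t11.77 tool [ 0.6817 -0.025   0.1494] gap 16.12 tail row 226 tailtip(tool mm) [ -0. -91.  36.] f=[-0.4  0.4 -1.6] m=[ 0.066 -0.034 -0.02 ]
theta 27.0
t=11.87 shift 0.5 49.8 1.9 yaw 0.0  dist 50 rows>=1.2; tool x ang -100.5 f=[ 0.5  0.5 -1.2] gap 15.5
```

>>> {"fn": "arm_command", "kwargs": {
  "targets": "-1 35 2 0 0; -1 65 2 0 0; -1 80 2 0 0; -1 86 2 0 0; -1 90 2 0 0; -1 90 2 0 0"
}}

```text
time_s: 12.37
tool_pos: [0.6865, -0.0195, 0.0623]
ee_rot: [[-0.181, 0.007, 0.984], [-0.984, 0.0, -0.181], [-0.001, -1.0, 0.007]]
contact_force: [2.1, -0.9, 2.0]
finger_gap: 0.177
```

```bash
python3 - <<'E'
from h import *
im,d,P,s=th('w12.png')
im,d=shot('scene','s12.png'); cv2.imwrite('pics/s12z.png',cv2.resize(im[120:290,260:440],None,fx=4,fy=3.5))
plan((.6827,-.0208,.056),-100.5)
E
```

```text
t12.37 tool [ 0.6865 -0.0195  0.0623] gap 15.60 tail row 216 tailtip(tool mm) [ -0. -92.  40.] f=[ 2.1 -0.9  2. ] m=[-0.248 -0.447  0.043]
theta 22.5
t=12.47 shift 1.9 6.0 -2.8 yaw 0.1  dist 7 rows>=0.2; tool x ang -100.4 f=[ 4.3 -0.8  4.3] gap 16.1
```

>>> {"fn": "arm_command", "kwargs": {
  "targets": "0 5 -1 0 0; 0 10 -2 0 0; 0 15 -4 0 0; 0 20 -7 0 0; 0 26 -11 0 0; 0 30 -17 0 0; 0 35 -23 0 0; 0 39 -28 0 0; 0 43 -32 0 0; 0 43 -32 0 0"
}}

```text
time_s: 13.3
tool_pos: [0.665, -0.0154, 0.0271]
ee_rot: [[-0.183, 0.026, 0.983], [-0.983, -0.001, -0.183], [-0.004, -1.0, 0.026]]
contact_force: [9.2, -6.2, 34.5]
finger_gap: 0.181
```

```bash
cat >> h.py <<'E'
PC=np.array([.551,.0036]); PA=np.array([.983,-.182]); PB=np.array([.182,.983])
def panx(s): 
    q=np.array(s['tool_pos'])[:2]-PC; return (q@PA*1000).round(1),(q@PB*1000).round(1),(s['tool_pos'][2]*1000).round(1)
E
python3 - <<'E'
from h import *
im,d,P,s=th('w13.png'); print(panx(s))
im,d=shot('scene','s13.png'); cv2.imwrite('pics/s13z.png',cv2.resize(im[120:290,260:440],None,fx=4,fy=3.5))
E
```

```text
t13.30 tool [ 0.665  -0.0154  0.0271] gap 15.94 tail row 169 tailtip(tool mm) [ -0. -85.  54.] f=[ 9.2 -6.2 34.5] m=[-1.426 -2.414  0.089]
theta -7.5
(np.float64(115.5), np.float64(2.0), np.float64(27.1))
```

>>> {"fn": "arm_command", "kwargs": {
  "targets": "0 -15 0 0 0; 0 -30 0 0 0; 0 -30 0 0 0"
}}

```text
time_s: 13.65
tool_pos: [0.6523, -0.0137, 0.0494]
ee_rot: [[-0.181, 0.002, 0.983], [-0.983, 0.001, -0.181], [-0.001, -1.0, 0.002]]
contact_force: [0.0, -0.1, -2.3]
finger_gap: 0.18
```

```bash
python3 - <<'E'
from h import *
im,d,P,s=th('w14.png'); print(panx(s))
vvv=world('wrist',uu,vv,d,s)
# far rim location: points z .06-.07 in pan frame
q=vvv[...,:2]-PC; X=q@PA; Y=q@PB; Z=vvv[...,2]
m=(d>0)&(Z>.055)&(Z<.075)&(X>.09)&(X<.15)&(abs(Y)<.1)&(abs(Y)>.02)
print(m.sum(), np.percentile(X[m],[1,5,50,95,99]).round(4),np.percentile(Y[m],[1,99]).round(4),np.median(Z[m]))
E
```

```text
t13.65 tool [ 0.6523 -0.0137  0.0494] gap 15.84 tail row 170 tailtip(tool mm) [ -0. -85.  54.] f=[ 0.  -0.1 -2.3] m=[-0.02  -0.22   0.009]
theta -6.5
(np.float64(102.7), np.float64(1.4), np.float64(49.4))
8012 [0.091  0.095  0.1209 0.1307 0.1313] [-0.0798  0.0799] 0.06451995420295228
```

```bash
cat > geo.py <<'E'
import numpy as np
def pts():
    t=np.linspace(0,110,60); a=np.radians(25)
    ax=-45-t*np.cos(a); az=26+t*np.sin(a)   # centre line
    low=np.stack([ax+11*np.sin(a)*-1*-1*0-0+ -(-11*np.sin(a))*1, az-11*np.cos(a)],1) # perpendicular down-forward
    low=np.stack([ax-11*np.sin(a)*-1, az-11*np.cos(a)],1)
    return low
def solve(th,margin=4):
    th=np.radians(th); p=pts(); X=45-p[:,0]; Z=p[:,1]
    back=X*np.cos(th)-Z*np.sin(th); up=X*np.sin(th)+Z*np.cos(th)
    # fingers
    gb=144*np.cos(th)-53*np.sin(th); gu=144*np.sin(th)+53*np.cos(th)
    bad=up+4<65+margin
    Lh=118-margin-back[bad].max()
    tip=gu+4-19
    Lf=1e9 if tip>65+margin else 118-margin-gb-12
    # back wall bottom corner
    return Lh,Lf,gb,gu+4-57,118-(90*np.cos(th))-2
if __name__=='__main__':
    for t in range(-14,46,2):
        print(t,[round(float(v),1) for v in solve(t)])
E
python3 geo.py
```

```text
-14 [-80.7, -50.5, 152.5, -36.4, 28.7]
-12 [-80.0, -49.9, 151.9, -31.1, 28.0]
-10 [-79.1, -49.0, 151.0, -25.8, 27.4]
-8 [-77.9, -48.0, 150.0, -20.6, 26.9]
-6 [-76.6, -46.8, 148.8, -15.3, 26.5]
-4 [-75.0, -45.3, 147.3, -10.2, 26.2]
-2 [-73.1, -43.8, 145.8, -5.1, 26.1]
0 [-71.0, -42.0, 144.0, 0.0, 26.0]
2 [-60.4, -40.1, 142.1, 5.0, 26.1]
4 [-46.7, -38.0, 140.0, 9.9, 26.2]
6 [-34.7, -35.7, 137.7, 14.8, 26.5]
8 [-24.6, -33.2, 135.2, 19.5, 26.9]
10 [-16.1, -30.6, 132.6, 24.2, 27.4]
12 [-7.8, -27.8, 129.8, 28.8, 28.0]
14 [0.3, 1000000000.0, 126.9, 33.3, 28.7]
16 [6.8, 1000000000.0, 123.8, 37.6, 29.5]
18 [13.2, 1000000000.0, 120.6, 41.9, 30.4]
20 [19.5, 1000000000.0, 117.2, 46.1, 31.4]
22 [24.3, 1000000000.0, 113.7, 50.1, 32.6]
24 [29.1, 1000000000.0, 110.0, 54.0, 33.8]
26 [33.8, 1000000000.0, 106.2, 57.8, 35.1]
28 [38.3, 1000000000.0, 102.3, 61.4, 36.5]
30 [42.8, 1000000000.0, 98.2, 64.9, 38.1]
32 [47.1, 1000000000.0, 94.0, 68.3, 39.7]
34 [50.3, 1000000000.0, 89.7, 71.5, 41.4]
36 [53.5, 1000000000.0, 85.3, 74.5, 43.2]Traceback (most recent call last):
  File "geo.py", line 21, in <module>
    print(t,[round(float(v),1) for v in solve(t)])
                                        ~~~~~^^^
  File "geo.py", line 14, in solve
    Lh=118-margin-back[bad].max()
                  ~~~~~~~~~~~~~^^
    return umr_maximum(a, axis, None, out, keepdims, initial, where)
ValueError: zero-size array to reduction operation maximum which has no identity
```

>>> {"fn": "arm_command", "kwargs": {
  "targets": "0 -40 8 0 0; 0 -80 17 0 0; 0 -80 17 0 15.5; 0 -80 17 0 15.8; 0 -80 17 0 15.8; 0 -80 17 0 15.8; 0 -80 17 0 15.8"
}}

```text
time_s: 14.28
tool_pos: [0.6665, -0.0181, 0.1244]
ee_rot: [[-0.182, -0.004, 0.983], [-0.983, -0.0, -0.182], [0.001, -1.0, -0.004]]
contact_force: [0.2, 0.1, -1.9]
finger_gap: 0.181
```

```bash
python3 - <<'E'
from h import *
im,d,P,s=th('w15.png'); print(panx(s))
E
```

```text
t14.28 tool [ 0.6665 -0.0181  0.1244] gap 15.93 tail row 182 tailtip(tool mm) [ -0. -90.  51.] f=[ 0.2  0.1 -1.9] m=[-0.019 -0.127 -0.005]
theta 3.5
(np.float64(117.5), np.float64(-0.4), np.float64(124.4))
```

>>> {"fn": "arm_command", "kwargs": {
  "targets": "0 0 2 0 15.8; 0 0 2 0 15.8"
}}

```text
time_s: 14.5
tool_pos: [0.6703, -0.0186, 0.1261]
ee_rot: [[-0.183, -0.001, 0.983], [-0.983, 0.0, -0.183], [0.0, -1.0, -0.001]]
contact_force: [-0.2, -0.1, -2.1]
finger_gap: 0.184
```

```bash
python3 - <<'E'
from h import *
im,d,P,s=th('w15.png'); print(panx(s))
E
```

```text
t14.50 tool [ 0.6703 -0.0186  0.1261] gap 16.19 tail row 190 tailtip(tool mm) [ -0. -91.  48.] f=[-0.2 -0.1 -2.1] m=[ 0.024 -0.107  0.027]
theta 8.5
(np.float64(121.3), np.float64(-0.1), np.float64(126.1))
```

>>> {"fn": "arm_command", "kwargs": {
  "targets": "0 0 0 0 15.8; 0 0 0 0 15.85; 0 0 0 0 15.85; 0 0 0 0 15"
}}

```text
time_s: 14.88
tool_pos: [0.6704, -0.0185, 0.1269]
ee_rot: [[-0.183, 0.0, 0.983], [-0.983, -0.0, -0.183], [0.0, -1.0, 0.0]]
contact_force: [0.3, -0.7, -1.9]
finger_gap: 0.178
```

```bash
python3 - <<'E'
from h import *
im,d,P,s=th('w15.png'); print(panx(s))
E
```

```text
t14.88 tool [ 0.6704 -0.0185  0.1269] gap 15.67 tail row 201 tailtip(tool mm) [ -0. -93.  45.] f=[ 0.3 -0.7 -1.9] m=[ 0.031 -0.135 -0.015]
theta 15.0
(np.float64(121.4), np.float64(-0.0), np.float64(126.9))
```

>>> {"fn": "arm_command", "kwargs": {
  "targets": "0 0 0 0 15.8; 0 0 0 0 15.85; 0 0 0 0 15.85; 0 0 0 0 15.85; 0 0 0 0 15.5"
}}

```text
time_s: 15.35
tool_pos: [0.6705, -0.0186, 0.1268]
ee_rot: [[-0.183, 0.0, 0.983], [-0.983, -0.0, -0.183], [-0.0, -1.0, 0.0]]
contact_force: [0.3, 0.2, -1.4]
finger_gap: 0.179
```

```bash
python3 - <<'E'
from h import *
im,d,P,s=th('w15.png'); print(panx(s))
E
```

```text
t15.35 tool [ 0.6705 -0.0186  0.1268] gap 15.73 tail row 201 tailtip(tool mm) [ -0. -94.  45.] f=[ 0.3  0.2 -1.4] m=[ 0.013 -0.054 -0.005]
theta 15.0
(np.float64(121.5), np.float64(-0.0), np.float64(126.8))
```

>>> {"fn": "arm_command", "kwargs": {
  "targets": "0 0 0 0 15.8; 0 0 0 0 15.9; 0 0 0 0 15.9; 0 0 0 0 15.9"
}}

```text
time_s: 15.73
tool_pos: [0.6704, -0.0186, 0.1268]
ee_rot: [[-0.183, -0.0, 0.983], [-0.983, -0.0, -0.183], [0.0, -1.0, -0.0]]
contact_force: [-0.3, 0.1, -2.2]
finger_gap: 0.183
```

```bash
python3 - <<'E'
from h import *
im,d,P,s=th('w15.png'); print(panx(s))
E
```

```text
t15.73 tool [ 0.6704 -0.0186  0.1268] gap 16.14 tail row 238 tailtip(tool mm) [ -0. -93.  32.] f=[-0.3  0.1 -2.2] m=[ 0.006 -0.144  0.008]
theta 32.0
(np.float64(121.4), np.float64(-0.0), np.float64(126.8))
```

Grip firmly and check, then lower.

>>> {"fn": "arm_command", "kwargs": {
  "targets": "0 0 0 0 0; 0 0 0 0 0"
}}

```text
time_s: 15.95
tool_pos: [0.6704, -0.0186, 0.1268]
ee_rot: [[-0.183, -0.0, 0.983], [-0.983, -0.0, -0.183], [0.0, -1.0, -0.0]]
contact_force: [-0.3, 0.2, -1.4]
finger_gap: 0.182
```

```bash
python3 - <<'E'
from h import *
im,d,P,s=th('w15.png'); print(panx(s))
im,d=shot('scene','s15.png'); cv2.imwrite('pics/s15z.png',cv2.resize(im[120:290,260:440],None,fx=4,fy=3.5))
E
```

```text
t15.95 tool [ 0.6704 -0.0186  0.1268] gap 16.00 tail row 235 tailtip(tool mm) [ -0. -47.  15.] f=[-0.3  0.2 -1.4] m=[ 0.04  -0.047 -0.012]
theta 31.0
(np.float64(121.4), np.float64(-0.1), np.float64(126.8))
```

>>> {"fn": "arm_command", "kwargs": {
  "targets": "0 30 -8 0 0; 0 45 -8 0 0; 0 52 -8 0 0; 0 58 -6 0 0; 0 64 -4 0 0; 0 68 -4 0 0; 0 71 -5 0 0; 0 75 -8 0 0; 0 79 -10 0 0; 0 79 -10 0 0"
}}

```text
time_s: 16.88
tool_pos: [0.6748, -0.0185, 0.0577]
ee_rot: [[-0.184, 0.028, 0.982], [-0.983, -0.001, -0.184], [-0.004, -1.0, 0.028]]
contact_force: [15.0, -4.6, 25.4]
finger_gap: 0.181
```

```bash
python3 - <<'E'
from h import *
im,d,P,s=th('w16.png'); print(panx(s))
im,d=shot('scene','s16.png'); cv2.imwrite('pics/s16z.png',cv2.resize(im[120:290,260:440],None,fx=4,fy=3.5))
E
```

```text
t16.88 tool [ 0.6748 -0.0185  0.0577] gap 15.90 tail row 211 tailtip(tool mm) [  -0. -108.   46.] f=[15.  -4.6 25.4] m=[-1.324 -2.972  0.152]
theta 20.0
(np.float64(125.7), np.float64(0.9), np.float64(57.7))
```

>>> {"fn": "arm_command", "kwargs": {
  "targets": "0 -12 13 0 0; 0 -12 13 0 0; 0 -13 11 0 12; 0 -13 11 0 15.5; 0 -13 11 0 15.6; 0 -13 11 0 15.6"
}}

```text
time_s: 17.48
tool_pos: [0.6703, -0.0186, 0.0597]
ee_rot: [[-0.182, -0.002, 0.983], [-0.983, 0.0, -0.182], [0.0, -1.0, -0.002]]
contact_force: [-0.1, 0.5, -2.5]
finger_gap: 0.18
```

```bash
python3 - <<'E'
from h import *
im,d,P,s=th('w17.png'); print(panx(s))
E
```

```text
t17.48 tool [ 0.6703 -0.0186  0.0597] gap 15.80 tail row 211 tailtip(tool mm) [  -0. -107.   46.] f=[-0.1  0.5 -2.5] m=[ 0.001 -0.033  0.017]
theta 20.0
(np.float64(121.4), np.float64(-0.1), np.float64(59.7))
```

```bash
python3 - <<'E'
from h import *
im,d=shot('top','t17.png'); cv2.imwrite('pics/t17z.png',cv2.resize(im[140:300,200:400],None,fx=4,fy=3.7))
dw=np.load('/tmp/wrist_d.npy'); c=calibration('wrist');T=np.array(c['tool_from_camera'])
P=np.stack([(uu-c['cx'])/c['fx']*dw,-(vv-c['cy'])/c['fy']*dw,-dw],-1)@T[:3,:3].T+T[:3,3]
for r in range(206,400,6): print(r,np.round(P[r,[318,323,328]]*1000).tolist(), dw[r,323].round(3))
E
```

```text
206 [[-4.0, 60.0, 0.0], [-0.0, 59.0, 1.0], [4.0, 59.0, 1.0]] 0.269
212 [[-2.0, -106.0, 46.0], [-0.0, -106.0, 46.0], [1.0, -106.0, 46.0]] 0.098
218 [[-1.0, -111.0, 46.0], [-0.0, -110.0, 45.0], [1.0, -111.0, 45.0]] 0.094
224 [[-1.0, -111.0, 44.0], [-0.0, -113.0, 45.0], [1.0, -113.0, 45.0]] 0.091
230 [[-1.0, -114.0, 43.0], [-0.0, -113.0, 43.0], [1.0, -114.0, 43.0]] 0.092
236 [[-1.0, -114.0, 42.0], [-0.0, -115.0, 42.0], [1.0, -114.0, 41.0]] 0.09
242 [[-1.0, -116.0, 41.0], [-0.0, -115.0, 40.0], [1.0, -115.0, 40.0]] 0.091
248 [[-1.0, -116.0, 39.0], [-0.0, -116.0, 39.0], [1.0, -115.0, 39.0]] 0.09
254 [[-1.0, -116.0, 37.0], [-0.0, -116.0, 37.0], [1.0, -116.0, 37.0]] 0.091
260 [[-1.0, -116.0, 35.0], [-0.0, -116.0, 35.0], [1.0, -116.0, 35.0]] 0.091
266 [[-1.0, -115.0, 33.0], [-0.0, -116.0, 33.0], [1.0, -114.0, 33.0]] 0.092
272 [[-1.0, -112.0, 30.0], [-0.0, -113.0, 30.0], [1.0, -112.0, 30.0]] 0.096
278 [[-2.0, -110.0, 27.0], [-0.0, -109.0, 27.0], [1.0, -110.0, 27.0]] 0.1
284 [[-2.0, -102.0, 20.0], [-0.0, -102.0, 21.0], [2.0, -102.0, 20.0]] 0.108
290 [[-2.0, -73.0, 2.0], [-0.0, -76.0, 3.0], [2.0
[... 677 characters left out ...]
.0, 25.0]] 0.075
350 [[-1.0, -134.0, 21.0], [-0.0, -134.0, 22.0], [1.0, -135.0, 22.0]] 0.077
356 [[-5.0, 56.0, -138.0], [-0.0, 56.0, -138.0], [4.0, 55.0, -138.0]] 0.303
362 [[-5.0, 56.0, -144.0], [-0.0, 56.0, -144.0], [4.0, 57.0, -145.0]] 0.305
368 [[-5.0, 44.0, -141.0], [-0.0, 42.0, -139.0], [4.0, 43.0, -140.0]] 0.291
374 [[-4.0, 39.0, -142.0], [-0.0, 37.0, -140.0], [4.0, 37.0, -140.0]] 0.286
380 [[-4.0, 35.0, -145.0], [-0.0, 33.0, -143.0], [4.0, 32.0, -142.0]] 0.283
386 [[-4.0, 31.0, -147.0], [-0.0, 31.0, -147.0], [4.0, 30.0, -146.0]] 0.282
392 [[-4.0, 32.0, -154.0], [-0.0, 29.0, -151.0], [4.0, 30.0, -152.0]] 0.281
398 [[-1.0, -145.0, 19.0], [-0.0, -145.0, 19.0], [1.0, -145.0, 19.0]] 0.068
```

>>> {"fn": "arm_command", "kwargs": {
  "targets": "0 5 -4 0 15.6; 0 10 -8 0 15.6; 0 15 -11 0 15.6; 0 19 -15 0 15.6; 0 23 -18 0 15.6; 0 26 -20 0 15.6; 0 26 -20 0 15.6"
}}

```text
time_s: 18.17
tool_pos: [0.6542, -0.0149, 0.0361]
ee_rot: [[-0.183, 0.005, 0.983], [-0.983, 0.0, -0.183], [-0.001, -1.0, 0.005]]
contact_force: [4.6, 0.0, 3.8]
finger_gap: 0.182
```

```bash
cat >> h.py <<'E'
def hang(fn='hang.png'):
    """handle angle & lip estimate from wrist depth: fit tail sphere + handle line"""
    s=observe(); im,d=shot('wrist',fn)
    c=calibration('wrist');T=np.array(c['tool_from_camera'])
    P=np.stack([(uu-c['cx'])/c['fx']*d,-(vv-c['cy'])/c['fy']*d,-d],-1)@T[:3,:3].T+T[:3,3]
    out=[]
    for r in range(120,400,6):
        q=np.median(P[r,321:326],0)*1000
        if -130<q[1]<70 : out.append((r,int(q[1]),int(q[2])))
    print('t%.2f pan %s gap %.2f f=%s m=%s'%(s['time_s'],panx(s),s['finger_gap']*88,s['contact_force'].round(1),s['moment'].round(2)))
    print(out)
    return im,d,P,s
E
python3 - <<'E'
from h import *
hang('w18.png')
im,d=shot('top','t18.png'); cv2.imwrite('pics/t18z.png',cv2.resize(im[140:300,200:400],None,fx=4,fy=3.7))
E
```

```text
t18.17 pan (np.float64(104.8), np.float64(0.6), np.float64(36.1)) gap 16.02 f=[4.6 0.  3.8] m=[-0.01 -0.82 -0.  ]
[(120, 36, 67), (126, 36, 63), (132, 37, 59), (138, 37, 55), (144, 36, 51), (150, -103, 63), (156, -106, 62), (162, -108, 60), (168, -109, 59), (174, -110, 57), (180, -109, 55), (186, -110, 54), (192, -110, 52), (198, -110, 51), (204, -108, 48), (210, -107, 46), (216, -106, 44), (222, -105, 42), (228, -102, 39), (234, -98, 36), (240, -94, 32), (246, -90, 28), (252, -87, 25), (258, -82, 20), (264, -76, 15), (270, -71, 10), (276, -65, 4), (282, -58, -2), (288, -50, -10), (294, -40, -18), (300, -37, -24), (306, 16, -62), (312, 19, -69), (354, 31, -116), (360, 31, -121), (366, 31, -127), (372, 20, -123), (378, 14, -123), (384, 10, -125), (390, 8, -128)]
```

>>> {"fn": "arm_command", "kwargs": {
  "targets": "0 3 -4 0 15.6; 0 7 -8 0 15.6; 0 11 -12 0 15.6; 0 14 -16 0 15.6; 0 18 -20 0 15.6; 0 22 -24 0 15.6; 0 26 -29 0 15.6; 0 30 -34 0 15.6; 0 30 -34 0 15.6"
}}

```text
time_s: 19.02
tool_pos: [0.6165, -0.0086, 0.0039]
ee_rot: [[-0.182, -0.002, 0.983], [-0.983, -0.0, -0.182], [0.0, -1.0, -0.002]]
contact_force: [0.7, 0.6, -0.5]
finger_gap: 0.181
```

```bash
python3 - <<'E'
from h import *
hang('w19.png')
im,d=shot('top','t19.png'); cv2.imwrite('pics/t19z.png',cv2.resize(im[140:300,200:400],None,fx=4,fy=3.7))
im,d=shot('scene','s19.png'); cv2.imwrite('pics/s19z.png',cv2.resize(im[120:290,260:440],None,fx=4,fy=3.5))
E
```

```text
t19.02 pan (np.float64(66.6), np.float64(-0.0), np.float64(3.9)) gap 15.93 f=[ 0.7  0.6 -0.5] m=[ 0.12 -0.15 -0.06]
[(120, -92, 71), (126, -93, 69), (132, -92, 67), (138, -91, 65), (144, -91, 63), (150, -91, 61), (156, -91, 59), (162, -89, 57), (168, -88, 55), (174, -87, 53), (180, -86, 51), (186, -84, 48), (192, -83, 46), (198, -82, 43), (204, -80, 41), (210, -79, 38), (216, -76, 35), (222, -76, 32), (228, -74, 29), (234, -72, 26), (240, -70, 23), (246, -69, 19), (252, -66, 16), (258, -64, 12), (264, -62, 8), (270, -59, 4), (276, -57, 0), (282, -55, -4), (288, -52, -8), (294, -49, -13), (300, -46, -18), (306, -46, -22), (312, -7, -51), (354, -4, -86), (360, -4, -91), (366, -3, -96), (372, -2, -102), (378, -10, -100), (384, -16, -99), (390, -20, -100)]
```

>>> {"fn": "arm_command", "kwargs": {
  "targets": "0 3 -5 0 15.6; 0 6 -10 0 15.6; 0 9 -15 0 15.6; 0 11 -20 0 15.6; 0 12 -25 0 15.6; 0 12 -25 0 15.6"
}}

```text
time_s: 19.67
tool_pos: [0.5977, -0.004, -0.0046]
ee_rot: [[-0.183, 0.008, 0.983], [-0.983, 0.0, -0.183], [-0.002, -1.0, 0.008]]
contact_force: [4.9, -2.3, 11.2]
finger_gap: 0.183
```

```bash
python3 - <<'E'
from h import *
hang('w20.png')
im,d=shot('top','t20.png'); cv2.imwrite('pics/t20z.png',cv2.resize(im[140:300,200:400],None,fx=4,fy=3.7))
im,d=shot('scene','s20.png'); cv2.imwrite('pics/s20z.png',cv2.resize(im[120:290,260:440],None,fx=4,fy=3.5))
E
```

```text
t19.67 pan (np.float64(47.3), np.float64(1.0), np.float64(-4.6)) gap 16.14 f=[ 4.9 -2.3 11.2] m=[-0.12 -0.8  -0.02]
[(120, -91, 71), (126, -91, 69), (132, -91, 67), (138, -90, 65), (144, -89, 63), (150, -87, 61), (156, -87, 59), (162, -85, 57), (168, -84, 55), (174, -84, 52), (180, -82, 50), (186, -81, 48), (192, -80, 45), (198, -79, 43), (204, -78, 40), (210, -76, 37), (216, -75, 34), (222, -74, 32), (228, -71, 28), (234, -70, 25), (240, -68, 22), (246, -67, 19), (252, -66, 15), (258, -64, 12), (264, -62, 8), (270, -60, 4), (276, -58, 0), (282, -56, -3), (288, -53, -8), (294, -52, -12), (300, -50, -16), (306, -50, -19), (312, -12, -48), (354, -11, -80), (360, -12, -84), (366, -12, -88), (372, -12, -93), (378, -21, -90), (384, -26, -90), (390, -29, -91)]
```

>>> {"fn": "arm_command", "kwargs": {
  "targets": "0 -3 -3 0 15.3; 0 -3 -7 0 15.3; 0 -3 -11 0 15.3; 0 -3 -15 0 15.3; 0 -3 -19 0 15.3; 0 -3 -23 0 15.3; 0 -3 -23 0 15.3"
}}

```text
time_s: 20.4
tool_pos: [0.5696, -0.0, -0.0046]
ee_rot: [[-0.182, -0.002, 0.983], [-0.983, -0.0, -0.182], [0.001, -1.0, -0.002]]
contact_force: [0.7, -0.3, -3.4]
finger_gap: 0.178
```

```bash
python3 - <<'E'
from h import *
hang('w21.png')
im,d=shot('top','t21.png'); cv2.imwrite('pics/t21z.png',cv2.resize(im[140:300,200:400],None,fx=4,fy=3.7))
im,d=shot('scene','s21.png'); cv2.imwrite('pics/s21z.png',cv2.resize(im[120:290,260:440],None,fx=4,fy=3.5))
E
```

```text
t20.40 pan (np.float64(19.0), np.float64(-0.2), np.float64(-4.6)) gap 15.66 f=[ 0.7 -0.3 -3.4] m=[-0.06 -0.1  -0.08]
[(120, -91, 71), (126, -91, 69), (132, -90, 67), (138, -90, 65), (144, -89, 63), (150, -88, 61), (156, -87, 59), (162, -86, 57), (168, -85, 55), (174, -84, 52), (180, -82, 50), (186, -82, 48), (192, -80, 45), (198, -79, 43), (204, -78, 40), (210, -76, 37), (216, -75, 34), (222, -73, 31), (228, -72, 28), (234, -70, 25), (240, -69, 22), (246, -68, 19), (252, -66, 15), (258, -64, 12), (264, -62, 8), (270, -59, 4), (276, -58, 0), (282, -55, -3), (288, -54, -7), (294, -51, -12), (300, -50, -16), (306, -50, -20), (312, -21, -42), (354, -37, -58), (360, -13, -83), (366, -26, -77), (372, -29, -78), (378, -32, -80), (384, -34, -82), (390, -36, -84)]
```

>>> {"fn": "arm_command", "kwargs": {
  "targets": "0 2 -3 0 15.3; 0 3 -6 0 15.3; 0 3 -8 0 15.3; 0 5 -8 0 15.6; 0 9 -7 0 15.6; 0 13 -6 0 15.6; 0 15 -4 0 15.6; 0 15 -4 0 15.6"
}}

```text
time_s: 21.22
tool_pos: [0.5709, -0.0, -0.0165]
ee_rot: [[-0.183, 0.006, 0.983], [-0.983, -0.001, -0.183], [0.0, -1.0, 0.006]]
contact_force: [-0.5, -2.9, 17.0]
finger_gap: 0.186
```

```bash
python3 - <<'E'
from h import *
hang('w22.png')
im,d=shot('top','t22.png'); cv2.imwrite('pics/t22z.png',cv2.resize(im[140:300,200:400],None,fx=4,fy=3.7))
im,d=shot('scene','s22.png'); cv2.imwrite('pics/s22z.png',cv2.resize(im[170:270,340:440],None,fx=7,fy=6))
E
```

```text
t21.22 pan (np.float64(20.2), np.float64(0.0), np.float64(-16.5)) gap 16.40 f=[-0.5 -2.9 17. ] m=[-0.79 -0.03  0.1 ]
[(120, -93, 71), (126, -92, 69), (132, -92, 67), (138, -90, 65), (144, -90, 63), (150, -89, 61), (156, -88, 59), (162, -88, 57), (168, -86, 55), (174, -86, 53), (180, -86, 51), (186, -84, 48), (192, -83, 46), (198, -82, 43), (204, -82, 41), (210, -80, 38), (216, -79, 36), (222, -78, 33), (228, -77, 30), (234, -77, 28), (240, -75, 25), (246, -74, 21), (252, -73, 19), (258, -71, 15), (264, -69, 12), (270, -68, 8), (276, -67, 5), (282, -66, 1), (288, -64, -1), (294, -63, -5), (300, -61, -9), (306, -59, -14), (312, -59, -17), (354, -43, -54), (360, -26, -72), (366, -26, -76), (372, -27, -80), (378, -27, -84), (384, -36, -80), (390, -41, -80)]
```

>>> {"fn": "arm_command", "kwargs": {
  "targets": "0 -4 2 0 10; 0 -8 4 0 0; 0 -11 6 0 0; 0 -14 8 0 0; 0 -17 10 0 0; 0 -21 12 0 0; 0 -26 12 0 0; 0 -31 12 0 0; 0 -36 12 0 0; 0 -40 12 0 0"
}}

```text
time_s: 22.2
tool_pos: [0.5789, -0.0011, 0.0215]
ee_rot: [[-0.182, 0.0, 0.983], [-0.983, 0.0, -0.182], [-0.0, -1.0, -0.0]]
contact_force: [0.6, 0.3, -2.8]
finger_gap: 0.183
```

```bash
python3 - <<'E'
from h import *
hang('w23.png')
im,d=shot('top','t23.png'); cv2.imwrite('pics/t23z.png',cv2.resize(im[140:300,200:400],None,fx=4,fy=3.7))
im,d=shot('scene','s23.png'); cv2.imwrite('pics/s23z.png',cv2.resize(im[170:270,340:440],None,fx=7,fy=6))
E
```

```text
t22.20 pan (np.float64(28.3), np.float64(0.4), np.float64(21.5)) gap 16.10 f=[ 0.6  0.3 -2.8] m=[ 0.02 -0.12 -0.  ]
[(120, -93, 71), (126, -94, 69), (132, -92, 67), (138, -92, 65), (144, -91, 63), (150, -91, 61), (156, -89, 59), (162, -88, 57), (168, -87, 55), (174, -86, 53), (180, -85, 51), (186, -85, 48), (192, -84, 46), (198, -83, 44), (204, -82, 41), (210, -81, 39), (216, -81, 36), (222, -79, 33), (228, -77, 30), (234, -76, 28), (240, -75, 25), (246, -75, 22), (252, -73, 19), (258, -71, 15), (264, -70, 12), (270, -69, 9), (276, -68, 5), (282, -66, 1), (288, -65, -1), (294, -62, -5), (300, -61, -9), (306, -59, -14), (312, -59, -17), (354, -25, -69), (360, -25, -73), (366, -25, -77), (372, -25, -82), (378, -25, -86), (384, -25, -90), (390, -25, -95)]
```

>>> {"fn": "arm_command", "kwargs": {
  "targets": "0 -4 1 0 0; 0 -10 2 0 0; 0 -17 4 0 0; 0 -25 6 0 0; 0 -33 8 0 0; 0 -41 10 0 0; 0 -49 11 0 0; 0 -56 12 0 0; 0 -62 12 0 0; 0 -65 12 0 0"
}}

```text
time_s: 23.18
tool_pos: [0.5913, -0.0037, 0.0869]
ee_rot: [[-0.183, 0.001, 0.983], [-0.983, -0.0, -0.183], [-0.0, -1.0, 0.001]]
contact_force: [-0.1, -1.1, -2.4]
finger_gap: 0.183
```

```bash
python3 - <<'E'
from h import *
hang('w24.png')
im,d=shot('top','t24.png'); cv2.imwrite('pics/t24z.png',cv2.resize(im[140:300,200:400],None,fx=4,fy=3.7))
im,d=shot('scene','s24.png'); cv2.imwrite('pics/s24z.png',cv2.resize(im[140:270,300:440],None,fx=5.5,fy=4.6))
for c in ('scene','wrist','top'):
    r=cut_out(c,'potato1'); print(c,[(np.round(x['location']).tolist(),round(x['confidence'],2)) for x in r])
E
```

```text
t23.18 pan (np.float64(40.9), np.float64(0.1), np.float64(86.9)) gap 16.08 f=[-0.1 -1.1 -2.4] m=[ 0.03 -0.1   0.  ]
[(120, -94, 71), (126, -93, 69), (132, -93, 67), (138, -92, 65), (144, -91, 63), (150, -90, 61), (156, -90, 59), (162, -88, 57), (168, -87, 55), (174, -87, 53), (180, -86, 51), (186, -85, 48), (192, -84, 46), (198, -83, 44), (204, -82, 41), (210, -81, 39), (216, -80, 36), (222, -79, 33), (228, -78, 31), (234, -77, 28), (240, -76, 25), (246, -74, 22), (252, -73, 19), (258, -72, 16), (264, -70, 12), (270, -69, 9), (276, -67, 5), (282, -66, 1), (288, -64, -2), (294, -62, -6), (300, -61, -10), (306, -59, -14), (312, -60, -17), (354, -25, -69), (360, -25, -73), (366, -25, -77), (372, -25, -82), (378, -25, -86), (384, -26, -90), (390, -26, -94)]
scene [([388.0, 220.0], 0.66), ([391.0, 223.0], 0.63), ([375.0, 190.0], 0.45), ([379.0, 198.0], 0.42)]
wrist [([266.0, 277.0], 0.56), ([313.0, 389.0], 0.48)]
top [([270.0, 248.0], 0.5), ([261.0, 246.0], 0.41)]
```

```bash
python3 - <<'E'
from h import *
for cam in ('scene','top','wrist'):
    im=cv2.imread('pics/'+{'scene':'s24','top':'t24','wrist':'w24'}[cam]+'.png'); d=np.load('/tmp/%s_d.npy'%cam)
    s=observe(); W=world(cam,uu,vv,d,s)
    h=cv2.cvtColor(im,cv2.COLOR_BGR2HSV)
    q=W[...,:2]-PC; X=q@PA; Y=q@PB
    m=(h[...,0]>8)&(h[...,0]<28)&(h[...,1]>75)&(h[...,2]>45)&(d>0)&(abs(X)<.15)&(abs(Y)<.09)&(W[...,2]<.2)&(W[...,2]>.0)
    n,l,st,c=cv2.connectedComponentsWithStats(m.astype(np.uint8))
    for i in range(1,n):
        if st[i,4]<12: continue
        k=l==i; print(cam,c[i].round(),st[i,4],'pan x %.0f y %.0f z %.0f..%.0f'%(np.median(X[k])*1e3,np.median(Y[k])*1e3,*(np.percentile(W[...,2][k],[5,95])*1e3)), h[k].mean(0).round())
print(observe()['time_s'])
E
```

```text
scene [374. 195.] 171 pan x -55 y -0 z 127..140 [20. 99. 81.]
scene [389. 220.] 106 pan x -99 y 21 z 20..38 [ 20.  96. 119.]
top [270. 230.] 13 pan x -69 y 13 z 131..139 [ 19.  97. 107.]
top [265. 248.] 161 pan x -102 y 25 z 23..38 [ 19. 106. 140.]
wrist [269. 276.] 49 pan x -25 y 47 z 15..164 [18. 96. 84.]
wrist [289. 306.] 15 pan x 51 y 11 z 182..189 [ 12. 144.  52.]
wrist [357. 306.] 21 pan x 51 y -11 z 181..189 [ 13. 146.  53.]
wrist [350. 390.] 40 pan x -45 y -16 z 120..196 [ 18. 107.  71.]
wrist [311. 391.] 36 pan x -46 y 7 z 120..123 [19. 99. 76.]
23.4833
```

```bash
python3 - <<'E'
from h import *
def pw(x,y,z): return np.r_[PC+x/1e3*PA+y/1e3*PB,z/1e3]
for p in [(-100,-50,20),(-100,-25,20),(-100,0,20),(-70,-50,20),(-60,-60,20),(-40,-55,20),(-83,46,107),(-83,-46,107),(5,46,107),(5,-46,107)]:
    u,v=proj('scene',pw(*p)); print(p,round(u),round(v),'crop',round((u-300)*5.5),round((v-140)*4.6), 'top',[round(float(a)) for a in proj('top',pw(*p))])
im=cv2.imread('pics/s24.png'); cv2.imwrite('pics/s24zz.png',cv2.resize(im[175:235,345:405],None,fx=10,fy=9,interpolation=cv2.INTER_CUBIC))
im=cv2.imread('pics/w24.png'); cv2.imwrite('pics/w24zz.png',cv2.resize(im[340:400,260:390],None,fx=6,fy=6,interpolation=cv2.INTER_CUBIC))
E
```

```text
(-100, -50, 20) 377 203 crop 423 291 top [294, 256]
(-100, -25, 20) 381 209 crop 445 319 top [285, 253]
(-100, 0, 20) 385 215 crop 468 347 top [275, 250]
(-70, -50, 20) 368 207 crop 374 306 top [297, 245]
(-60, -60, 20) 363 205 crop 349 300 top [302, 242]
(-40, -55, 20) 358 209 crop 320 316 top [302, 234]
(-83, 46, 107) 391 211 crop 501 326 top [256, 234]
(-83, -46, 107) 375 187 crop 411 218 top [293, 244]
(5, 46, 107) 362 222 crop 343 377 top [267, 199]
(5, -46, 107) 347 198 crop 258 265 top [303, 210]
```

```bash
python3 - <<'E'
from h import *
s=observe()
im=cv2.imread('pics/w24.png'); cv2.imwrite('pics/w24y.png',cv2.resize(im[250:300,230:310],None,fx=9,fy=9,interpolation=cv2.INTER_CUBIC))
d=np.load('/tmp/wrist_d.npy'); W=world('wrist',uu,vv,d,s)
for r in range(270,284,2): print(r,[ '%d,%d,%d'%tuple(np.r_[((W[r,c,:2]-PC)@PA)*1e3,((W[r,c,:2]-PC)@PB)*1e3,W[r,c,2]*1e3]) for c in range(254,286,5)])
for z in (.018,.03):
    for cam,(u,v) in (('wrist',(266,277)),('scene',(374.5,233.5))):
        p=onplane(cam,u,v,z,s)[:2]-PC; print(cam,z,(p@PA*1e3).round(),(p@PB*1e3).round())
E
```

```text
270 ['-26,63,2', '-27,58,1', '-26,54,2', '-27,49,2', '-27,45,2', '-26,40,3', '50,16,157']
272 ['-28,63,3', '-29,58,2', '-29,54,1', '-29,49,2', '-29,45,0', '51,17,161', '51,15,160']
274 ['-30,63,3', '-30,58,2', '-25,52,13', '-24,47,15', '-26,43,11', '51,17,162', '51,15,161']
276 ['-33,63,1', '-27,56,13', '-25,51,17', '-24,47,18', '-26,43,15', '50,17,163', '51,15,164']
278 ['-35,63,1', '-27,56,17', '-25,51,20', '-25,46,20', '-25,42,20', '51,17,165', '51,15,165']
280 ['73,17,207', '73,15,208', '72,14,207', '73,13,207', '73,12,207', '72,11,206', '72,9,207']
282 ['73,16,209', '73,15,209', '73,14,208', '72,13,208', '72,12,208', '72,10,208', '73,9,209']
wrist 0.018 -26.0 50.0
scene 0.018 -42.0 42.0
wrist 0.03 -20.0 48.0
scene 0.03 -37.0 49.0
```

>>> {"fn": "arm_command", "kwargs": {
  "targets": "3 -1 0 0 0; 9 -2 1 0 0; 18 -3 2 0 0; 30 -4 4 0 0; 45 -5 6 0 0; 63 -6 8 0 0; 81 -7 10 0 0; 99 -8 12 0 0; 117 -9 14 0 0; 135 -10 17 0 0"
}}

```text
time_s: 24.32
tool_pos: [0.5822, -0.1423, 0.0959]
ee_rot: [[-0.184, -0.0, 0.983], [-0.983, -0.001, -0.184], [0.001, -1.0, -0.0]]
contact_force: [-0.8, 0.1, -2.3]
finger_gap: 0.179
```

>>> {"fn": "arm_command", "kwargs": {
  "targets": "18 0 2 0 0; 36 0 4 0 0; 54 0 7 0 0; 72 0 9 0 0; 90 0 11 0 0; 108 0 13 0 0; 126 0 16 0 0; 143 0 18 0 0; 158 0 20 0 0; 170 0 21 0 0"
}}

```text
time_s: 25.15
tool_pos: [0.5715, -0.3135, 0.0957]
ee_rot: [[-0.185, -0.0, 0.983], [-0.983, -0.001, -0.185], [0.001, -1.0, -0.0]]
contact_force: [-0.4, -0.3, -1.7]
finger_gap: 0.179
```

```bash
python3 - <<'E'
from h import *
im,d,P,s=hang('w25.png'); plan((.571,-.338,.097),-100.5)
im,d=shot('scene','s25.png'); cv2.imwrite('pics/s25z.png',cv2.resize(im[80:260,240:440],None,fx=4,fy=3.3))
im,d=shot('top','t25.png'); cv2.imwrite('pics/t25z.png',cv2.resize(im[140:320,220:480],None,fx=3,fy=3))
E
```

```text
t25.15 pan (np.float64(77.9), np.float64(-308.0), np.float64(95.7)) gap 15.77 f=[-0.4 -0.3 -1.7] m=[ 0.04 -0.08  0.02]
[(120, -94, 71), (126, -94, 69), (132, -93, 67), (138, -91, 65), (144, -90, 63), (150, -90, 61), (156, -90, 59), (162, -89, 57), (168, -88, 55), (174, -87, 53), (180, -86, 51), (186, -85, 49), (192, -84, 46), (198, -83, 44), (204, -82, 41), (210, -81, 39), (216, -80, 36), (222, -78, 33), (228, -78, 31), (234, -77, 28), (240, -75, 25), (246, -74, 22), (252, -73, 19), (258, -71, 15), (264, -70, 12), (270, -69, 9), (276, -67, 5), (282, -66, 1), (288, -64, -2), (294, -63, -5), (300, -62, -9), (306, -59, -14), (312, -59, -17), (354, -24, -69), (360, -25, -73), (366, -25, -77), (372, -25, -82), (378, -26, -86), (384, -26, -90), (390, -26, -94)]
t=25.20 shift 21.3 -1.3 4.1 yaw -0.3  dist 22 rows>=0.5; tool x ang -100.8 f=[ 0.  -2.9 -3.2] gap 15.8
```

>>> {"fn": "arm_command", "kwargs": {
  "targets": "7 0 1 0 0; 13 0 2 0 0; 17 0 3 0 0; 20 0 4 0 0; 21 0 4 0 0; 21 0 4 0 0"
}}

```text
time_s: 25.8
tool_pos: [0.5726, -0.3321, 0.0958]
ee_rot: [[-0.183, -0.0, 0.983], [-0.983, -0.0, -0.183], [0.0, -1.0, -0.0]]
contact_force: [0.9, 1.2, -1.9]
finger_gap: 0.181
```

```bash
python3 - <<'E'
from h import *
s=observe(); plan((.571,-.338,.097),-100.5,s)
im,d=shot('top','t26.png'); cv2.imwrite('pics/t26z.png',cv2.resize(im[190:310,340:480],None,fx=5,fy=5))
W=world('top',uu,vv,d)
h=cv2.cvtColor(im,cv2.COLOR_BGR2HSV)
m=(h[...,0]>8)&(h[...,0]<28)&(h[...,1]>75)&(h[...,2]>45)&(d>0)&(W[...,2]<.2)&(W[...,0]<.68)&(W[...,0]>.3)
n,l,st,c=cv2.connectedComponentsWithStats(m.astype(np.uint8))
for i in range(1,n):
    if st[i,4]>25: k=l==i; print(c[i].round(),st[i,4],np.median(W[k],0).round(3),np.percentile(W[k][:,2],95).round(3))
E
```

```text
t=25.80 shift 6.1 -1.2 -0.5 yaw -0.0  dist 6 rows>=0.1; tool x ang -100.5 f=[ 0.9  1.2 -1.9] gap 16.0
[264. 223.] 106 [0.519 0.057 0.028] 0.033
[410. 225.] 122 [ 0.528 -0.296  0.143] 0.148
[273. 250.] 275 [0.452 0.029 0.029] 0.037
[427. 250.] 129 [ 0.472 -0.338  0.146] 0.151
[361. 271.] 101 [ 0.421 -0.201  0.023] 0.029
```

>>> {"fn": "arm_command", "kwargs": {
  "targets": "3 0 0 0 0; 6 0 0 0 10; 6 0 0 0 15.5; 6 0 0 0 15.8; 6 0 0 0 15.8; 6 0 0 0 15.8; 6 0 0 0 15.8"
}}

```text
time_s: 26.43
tool_pos: [0.5716, -0.3377, 0.0958]
ee_rot: [[-0.182, 0.0, 0.983], [-0.983, 0.0, -0.182], [-0.0, -1.0, 0.0]]
contact_force: [0.9, 0.2, -2.3]
finger_gap: 0.183
```

```bash
cat >> h.py <<'E'
def ang(fn='hang.png'):
    s=observe(); im,d=shot('wrist',fn)
    c=calibration('wrist');T=np.array(c['tool_from_camera'])
    P=np.stack([(uu-c['cx'])/c['fx']*d,-(vv-c['cy'])/c['fy']*d,-d],-1)@T[:3,:3].T+T[:3,3]
    q=[]
    for r in range(100,316,3):
        a=np.median(P[r,321:326],0)*1000
        if -150<a[1]<-38 and -25<a[2]<70: q.append((a[1],a[2]))
    q=np.array(q)
    top=q[:,1].max(); k=(q[:,1]<top-18)&(q[:,1]>-18); 
    f=np.polyfit(q[k,1],-q[k,0],1)
    print('t%.2f tool %s gap %.2f theta %.1f line@0 %.1f tailz %.0f f=%s'%(s['time_s'],np.round(s['tool_pos'],4),s['finger_gap']*88,np.degrees(np.arctan(f[0]))-25.5,-f[1],top,s['contact_force'].round(1)))
    return im,d,P,s
E
python3 - <<'E'
from h import *
ang('w27.png')
im,d=shot('top','t27.png'); cv2.imwrite('pics/t27z.png',cv2.resize(im[190:310,340:480],None,fx=5,fy=5))
E
```

```text
t26.43 tool [ 0.5716 -0.3377  0.0958] gap 16.13 theta 7.7 line@0 -66.0 tailz 70 f=[ 0.9  0.2 -2.3]
```

>>> {"fn": "arm_command", "kwargs": {
  "targets": "0 0 0 0 15.8; 0 0 0 0 15.8; 0 0 0 0 10; 0 0 0 0 10"
}}

```text
time_s: 26.87
tool_pos: [0.5715, -0.3378, 0.0959]
ee_rot: [[-0.182, 0.0, 0.983], [-0.983, -0.0, -0.182], [0.0, -1.0, 0.0]]
contact_force: [-1.2, -0.2, -3.0]
finger_gap: 0.18
```

```bash
python3 - <<'E'
from h import *
ang('w28.png')
im,d=shot('top','t28.png'); cv2.imwrite('pics/t28z.png',cv2.resize(im[190:310,340:480],None,fx=5,fy=5))
E
```

```text
t26.87 tool [ 0.5715 -0.3378  0.0959] gap 15.83 theta 9.2 line@0 -66.1 tailz 70 f=[-1.2 -0.2 -3. ]
```

>>> {"fn": "arm_command", "kwargs": {
  "targets": "0 0 0 0 10; 0 0 0 0 10; 0 0 0 0 10; 0 0 0 0 10"
}}

```text
time_s: 27.3
tool_pos: [0.5716, -0.3378, 0.0959]
ee_rot: [[-0.182, 0.0, 0.983], [-0.983, -0.0, -0.182], [0.0, -1.0, 0.0]]
contact_force: [0.3, -0.2, -1.3]
finger_gap: 0.184
```

```bash
python3 - <<'E'
from h import *
ang('w28.png')
im,d=shot('top','t29.png'); cv2.imwrite('pics/t29z.png',cv2.resize(im[190:310,340:480],None,fx=5,fy=5))
E
```

```text
t27.30 tool [ 0.5716 -0.3378  0.0959] gap 16.23 theta 9.1 line@0 -66.1 tailz 70 f=[ 0.3 -0.2 -1.3]
```

```bash
python3 - <<'E'
from h import *
s=observe(); print(s['qpos'].round(1)); plan((.728,-.367,.10),-100.5,s)
im,d=shot('top','t30.png'); W=world('top',uu,vv,d)
h=cv2.cvtColor(im,cv2.COLOR_BGR2HSV)
m=(h[...,0]>8)&(h[...,0]<28)&(h[...,1]>75)&(h[...,2]>45)&(d>0)&(W[...,2]<.2)&(W[...,0]<.68)&(W[...,0]>.3)
n,l,st,c=cv2.connectedComponentsWithStats(m.astype(np.uint8))
for i in range(1,n):
    if st[i,4]>25: k=l==i; print(c[i].round(),st[i,4],np.median(W[k],0).round(3),np.percentile(W[k][:,2],95).round(3))
E
```

```text
[ 42.1  33.3 -24.   93.9  15.6  56.1 -87.7]
t=27.40 shift 0.1 -4.2 159.2 yaw -0.0  dist 159 rows>=3.8; tool x ang -100.5 f=[-0.2 -0.3 -2. ] gap 15.5
[264. 223.] 105 [0.519 0.057 0.027] 0.032
[273. 250.] 275 [0.452 0.029 0.028] 0.037
[361. 271.] 103 [ 0.422 -0.2    0.024] 0.028
[416. 272.] 142 [ 0.428 -0.332  0.062] 0.07
```

>>> {"fn": "arm_command", "kwargs": {
  "targets": "0 -5 30 0 0; 0 -8 70 0 0; 0 -8 110 0 0; 0 -5 145 0 0; 0 20 158 0 0; 0 50 160 0 0; 0 75 160 0 0; 0 90 160 0 0; 0 93 160 0 0; 0 93 160 0 0"
}}

```text
time_s: 28.28
tool_pos: [0.7282, -0.3669, 0.0021]
ee_rot: [[-0.183, -0.001, 0.983], [-0.983, 0.001, -0.183], [-0.0, -1.0, -0.001]]
contact_force: [-0.5, -0.2, -0.4]
finger_gap: 0.18
```

```bash
python3 - <<'E'
from h import *
ang('w31.png')
im,d=shot('top','t31.png'); cv2.imwrite('pics/t31z.png',cv2.resize(im[150:310,320:520],None,fx=4,fy=3.7))
E
```

```text
t28.28 tool [ 0.7282 -0.3669  0.0021] gap 15.86 theta 9.3 line@0 -65.9 tailz 70 f=[-0.5 -0.2 -0.4]
```

>>> {"fn": "arm_command", "kwargs": {
  "targets": "0 0 0 0 36; 0 0 0 0 36; 0 0 0 0 36; 0 -4 20 0 36; 0 -4 44 0 36; 0 -4 44 0 25; 0 -4 44 0 10; 0 -4 44 0 0; 0 -4 44 0 0; 0 -4 44 0 0"
}}

```text
time_s: 29.22
tool_pos: [0.7713, -0.3754, 0.007]
ee_rot: [[-0.183, -0.0, 0.983], [-0.983, -0.0, -0.183], [0.0, -1.0, -0.0]]
contact_force: [-0.2, -0.1, -0.7]
finger_gap: 0.181
```

```bash
python3 - <<'E'
from h import *
ang('w32.png')
E
```

```text
t29.22 tool [ 0.7713 -0.3754  0.007 ] gap 15.93 theta -0.5 line@0 -55.8 tailz 52 f=[-0.2 -0.1 -0.7]
```

>>> {"fn": "arm_command", "kwargs": {
  "targets": "0 0 0 0 24; 0 0 0 0 28; 0 0 21 0 28; 0 0 21 0 15; 0 0 21 0 0; 0 0 21 0 0; 0 0 21 0 0"
}}

```text
time_s: 29.85
tool_pos: [0.7922, -0.3789, 0.0067]
ee_rot: [[-0.183, -0.0, 0.983], [-0.983, 0.0, -0.183], [0.0, -1.0, -0.0]]
contact_force: [0.4, 0.1, -0.9]
finger_gap: 0.179
```

```bash
sed -i 's/-25<a\[2\]<70/-25<a[2]<110/' h.py; python3 - <<'E'
from h import *
s=ang('w33.png')[3]; print(s['qpos'].round(1))
E
```

```text
t29.85 tool [ 0.7922 -0.3789  0.0067] gap 15.73 theta -0.5 line@0 -66.4 tailz 30 f=[ 0.4  0.1 -0.9]
[ 30.7  57.7 -20.3  58.5  18.6  66.7 -88.5]
```

>>> {"fn": "arm_command", "kwargs": {
  "targets": "0 -30 0 0 0; 0 -70 0 0 0; 0 -110 -10 10 0; 0 -150 -40 17 0; 0 -175 -75 24 0; 0 -180 -115 31 0; 0 -180 -150 38 0; 0 -180 -180 45 12; 0 -180 -200 50 15.6; 0 -180 -205 52 15.8"
}}

```text
time_s: 30.73
tool_pos: [0.5865, -0.3421, 0.1876]
ee_rot: [[-0.891, -0.002, 0.454], [-0.454, -0.001, -0.891], [0.002, -1.0, 0.0]]
contact_force: [0.7, 0.1, -1.3]
finger_gap: 0.182
```

```bash
python3 - <<'E'
from h import *
s=ang('w34.png')[3]; print(s['qpos'].round(1)); plan((.40,-.295,.18),25,s)
E
```

```text
t30.73 tool [ 0.5865 -0.3421  0.1876] gap 15.98 theta 1.7 line@0 -66.7 tailz 30 f=[ 0.7  0.1 -1.3]
[  34.2   28.3  -13.3   87.5    7.    65.1 -133.6]
t=30.73 shift 144.8 8.0 -126.5 yaw -178.0  dist 193 rows>=24.9; tool x ang -153.0 f=[ 0.7  0.1 -1.3] gap 16.0
```

```bash
python3 - <<'E'
from h import *
plan((.395,-.295,.185),-178)
E
```

```text
t=30.78 shift 149.9 2.9 -129.4 yaw 25.1  dist 198 rows>=4.7; tool x ang -152.9 f=[-0.3  0.7 -1.9] gap 15.8
```

>>> {"fn": "arm_command", "kwargs": {
  "targets": "30 2 -26 5 15.8; 60 2 -52 10 15.8; 95 3 -82 15 15.8; 125 3 -107 20 15.8; 145 3 -125 25 15.8; 149 3 -129 25 15.8"
}}

```text
time_s: 31.28
tool_pos: [0.3938, -0.2951, 0.1834]
ee_rot: [[-0.999, -0.004, 0.038], [-0.038, 0.001, -0.999], [0.004, -1.0, -0.001]]
contact_force: [-1.3, -0.4, -1.4]
finger_gap: 0.184
```

```bash
python3 - <<'E'
from h import *
s=ang('w35.png')[3]; print(s['qpos'].round(1)); plan((.395,-.295,.185),-178,s)
E
```

```text
Traceback (most recent call last):
  File "h.py", line 108, in ang
    f=np.polyfit(q[k,1],-q[k,0],1)
TypeError: expected non-empty vector for x
```

>>> {"fn": "arm_command", "kwargs": {
  "targets": "0 0 0 0 0"
}}

```text
time_s: 31.42
tool_pos: [0.3998, -0.2959, 0.1843]
ee_rot: [[-0.999, 0.001, 0.045], [-0.045, -0.001, -0.999], [-0.001, -1.0, 0.001]]
contact_force: [0.7, -1.3, -2.0]
finger_gap: 0.178
```

```bash
python3 - <<'E'
from h import *
im,d,P,s=hang('w36.png'); print(s['qpos'].round(1),s['tool_pos'])
im,d=shot('top','t36.png'); cv2.imwrite('pics/t36z.png',cv2.resize(im[150:310,250:450],None,fx=4,fy=3.7))
im,d=shot('scene','s36.png'); cv2.imwrite('pics/s36z.png',cv2.resize(im[80:260,240:460],None,fx=3.6,fy=3.3))
E
```

```text
t31.42 pan (np.float64(-94.1), np.float64(-322.0), np.float64(184.3)) gap 15.63 f=[ 0.7 -1.3 -2. ] m=[ 0.09 -0.14  0.01]
[(198, 41, 11), (204, 39, 7), (210, 34, 4), (216, 13, 6), (222, -7, 9), (228, -24, 12), (234, -39, 14), (240, -52, 16), (246, -63, 17), (252, -71, 18), (258, -74, 17), (264, -79, 16), (270, -81, 15), (276, -82, 13), (282, -84, 11), (288, -84, 9), (294, -85, 7), (300, -84, 4)]
[  38.    11.1   -9.8  112.5    2.3   56.5 -150.3] [ 0.39979379 -0.2959297   0.18431433]
```

```bash
python3 - <<'E'
from h import *
s=observe(); plan((.358,-.245,.155),-160,s)
d=np.load('/tmp/scene_d.npy'); W=world('scene',uu,vv,d)
# scoop points in scene image: near tool, z between .05 and .19
p=W[(d>0)&(abs(W[...,0]-.40)<.08)&(abs(W[...,1]+.28)<.09)&(W[...,2]>.066)&(W[...,2]<.165)]
print(len(p)); 
for z in np.arange(.066,.165,.012):
    k=p[abs(p[:,2]-z)<.006]
    if len(k): print(round(z,3),len(k),k.min(0).round(3),k.max(0).round(3))
E
```

```text
t=31.57 shift 41.0 28.9 -52.8 yaw -17.4  dist 73 rows>=2.4; tool x ang -177.4 f=[-0.8  0.5 -2.1] gap 16.1
799
0.066 44 [ 0.356 -0.355  0.066] [ 0.446 -0.259  0.072]
0.078 104 [ 0.353 -0.281  0.072] [ 0.448 -0.256  0.084]
0.09 109 [ 0.354 -0.292  0.084] [ 0.449 -0.255  0.096]
0.102 120 [ 0.353 -0.294  0.096] [ 0.448 -0.256  0.108]
0.114 123 [ 0.354 -0.302  0.108] [ 0.449 -0.259  0.12 ]
0.126 125 [ 0.353 -0.307  0.12 ] [ 0.449 -0.26   0.131]
0.138 60 [ 0.352 -0.312  0.132] [ 0.449 -0.262  0.144]
0.15 65 [ 0.354 -0.31   0.144] [ 0.451 -0.271  0.156]
0.162 49 [ 0.357 -0.298  0.156] [ 0.449 -0.272  0.165]
```

```bash
cat h.py | head -80; python3 - <<'E'
from h import *
s=observe();print(s['time_s'],s['tool_pos'],s['finger_gap'],s['qpos'])
im,d=capture("top")
cv2.imwrite("pics/n1.png",cv2.resize(im[150:350,200:450],None,fx=3,fy=3))
im,d=capture("scene")
cv2.imwrite("pics/n2.png",im)
E
```

```text
import numpy as np, cv2
from station import *
def shot(cam,fn):
    im,d=capture(cam); cv2.imwrite('pics/'+fn,im); np.save('/tmp/%s_d.npy'%cam,d); return im,d
def cam_pose(cam,st=None):
    c=calibration(cam)
    if 'eye' in c: return c,np.array(c['orientation']),np.array(c['eye'])
    T=np.array(c['tool_from_camera']); R=np.array(st['ee_rot']); p=np.array(st['tool_pos'])
    return c,R@T[:3,:3],R@T[:3,3]+p
def world(cam,u,v,d,st=None):
    c,R,e=cam_pose(cam,st)
    u=np.asarray(u,float);v=np.asarray(v,float)
    P=np.stack([(u-c['cx'])/c['fx']*d,-(v-c['cy'])/c['fy']*d,-d*np.ones_like(u)],-1)
    return P@R.T+e
def onplane(cam,u,v,z,st=None):
    c,R,e=cam_pose(cam,st)
    r=R@np.array([(u-c['cx'])/c['fx'],-(v-c['cy'])/c['fy'],-1.])
    return e+r*(z-e[2])/r[2]
def proj(cam,P,st=None):
    c,R,e=cam_pose(cam,st); q=(np.asarray(P)-e)@R
    return c['cx']+c['fx']*q[...,0]/-q[...,2], c['cy']-c['fy']*q[...,1]/-q[...,2]
def plan(P,ang=None,s=None):
    """target world TCP (m), world angle (deg) of tool x; prints tool shift mm + yaw"""
    s=s or observe(); R=np.array(s['ee_rot']); d=(np.
[... 3297 characters left out ...]
f tailrow(theta,L=None):
    c=calibration('wrist');T=np.array(c['tool_from_camera']); L=L or LT
    a=np.radians(25+theta); q=np.array([0,-.057-L*np.sin(a),L*np.cos(a)])
    p=np.linalg.inv(T)@np.r_[q,1]; dd=-p[2]; r=c['cy']-c['fy']*p[1]/dd
    return r-8e-3*c['fy']/dd, dd
LT=.0465
def theta_of(row):
    th=np.arange(-40,80,.5); rr=np.array([tailrow(t)[0] for t in th]); return th[np.argmin(abs(rr-row))]
def th(fn='th.png'):
    im,d,P,s=tail(fn); m=[r for r in range(60,290) if 0<np.median(d[r,320:328])<.24 and P[r,323,1]<-.03]
31.5667 [ 0.40128277 -0.29591905  0.18397789] 0.18310440975605688 [  37.93445552   11.2079148    -9.86124354  112.36612939    2.25628052
   56.54072879 -150.37147781]
```

View pics/n1.png

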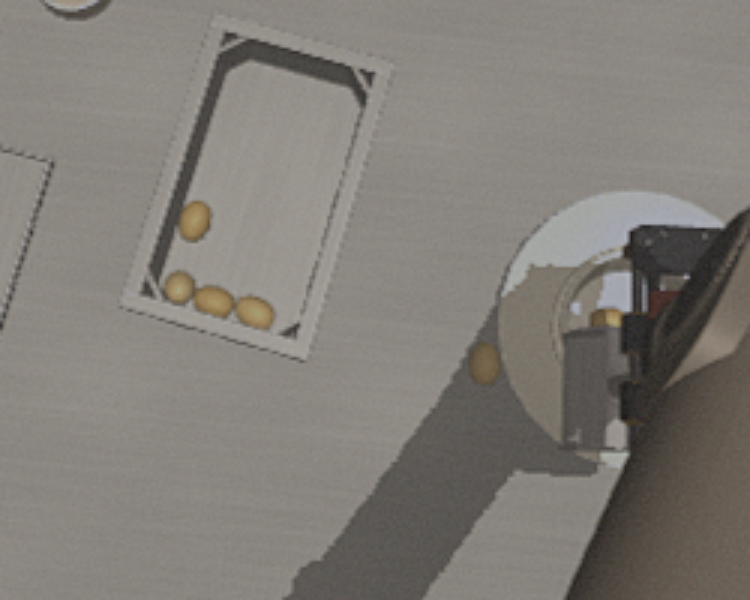

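View pics/n2.png

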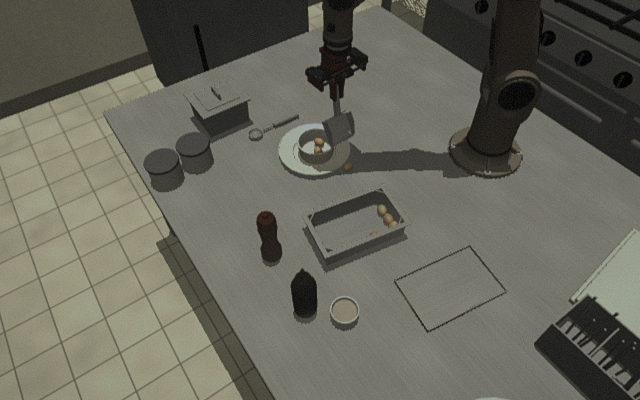

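```bash
python3 - <<'E'
from h import *
plan((.358,-.253,.170),-160)
plan((.358,-.253,.119),-160)
plan((.410,-.234,.119),-160)
E
```

```text
t=31.67 shift 40.8 13.7 -44.7 yaw -17.4  dist 62 rows>=2.4; tool x ang -177.4 f=[-0.5 -0.1 -2.5] gap 15.8
t=31.67 shift 40.9 64.7 -44.7 yaw -17.4  dist 89 rows>=2.4; tool x ang -177.4 f=[-0.5 -0.1 -2.5] gap 15.8
t=31.67 shift -11.9 64.7 -61.4 yaw -17.4  dist 90 rows>=2.4; tool x ang -177.4 f=[-0.5 -0.1 -2.5] gap 15.8
```

>>> {"fn": "arm_command", "kwargs": {
  "targets": "18 2 -22 -7 0; 36 4 -40 -14 0; 41 14 -45 -17 0; 41 36 -45 -17 0; 41 58 -45 -17 0; 41 63 -45 -17 0; 41 64 -45 -17 0"
}}

```text
time_s: 32.25
tool_pos: [0.3566, -0.2524, 0.119]
ee_rot: [[-0.942, -0.002, 0.334], [-0.334, 0.001, -0.942], [0.001, -1.0, -0.002]]
contact_force: [0.5, -0.2, -1.2]
finger_gap: 0.185
```

```bash
python3 - <<'E'
from h import *
s=observe();print(s['time_s'],s['tool_pos'],s['contact_force'])
im,d=capture("top");np.save('/tmp/td.npy',d)
cv2.imwrite("pics/n3.png",cv2.resize(im[200:320,300:460],None,fx=5,fy=5))
r=cut_out('top','potato1')
for q in r[:8]:
    u,v=q['location'];print(np.round(q['location']),round(q['confidence'],2),onplane('top',u,v,.0135).round(3))
E
```

```text
32.25 [ 0.35655874 -0.25236087  0.11904259] [ 0.49020565 -0.22045044 -1.23625034]
[286. 253.] 0.52 [ 0.449 -0.005  0.014]
```

View pics/n3.png

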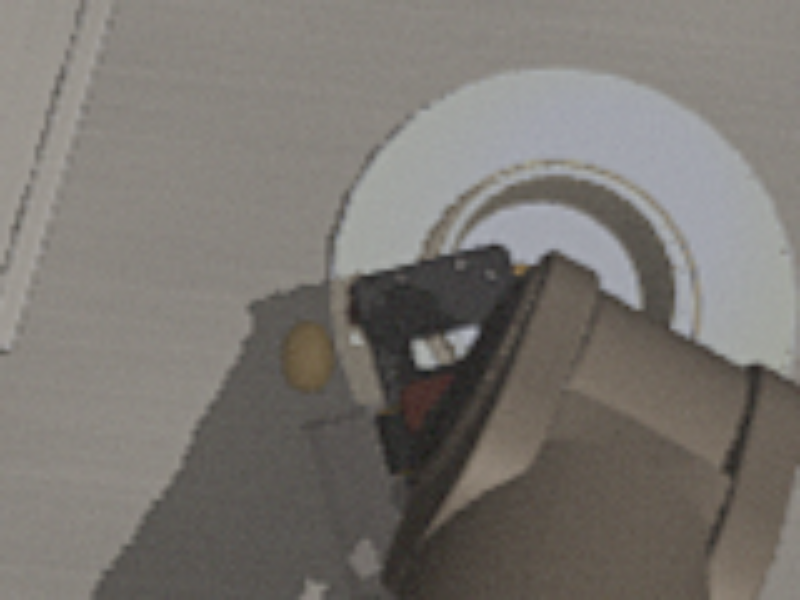

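>>> {"fn": "arm_command", "kwargs": {
  "targets": "-6 0 0 0 0; -12 0 0 0 0; -17 0 0 0 0; -22 0 0 0 0; -27 0 0 0 0; -32 0 0 0 0; -37 0 0 0 0; -42 0 0 0 0; -46 0 0 0 0; -50 0 0 0 0"
}}

```text
time_s: 33.18
tool_pos: [0.404, -0.2358, 0.1198]
ee_rot: [[-0.943, -0.0, 0.334], [-0.334, 0.0, -0.943], [0.0, -1.0, -0.0]]
contact_force: [-0.6, -0.2, -0.8]
finger_gap: 0.18
```

```bash
cat >> h.py <<'E'

def spuds(fn,crop=(200,320,300,460),f=5):
    s=observe(); im,d=capture("top")
    a,b,c,e=crop; cv2.imwrite("pics/"+fn,cv2.resize(im[a:b,c:e],None,fx=f,fy=f))
    hsv=cv2.cvtColor(im,cv2.COLOR_BGR2HSV)
    m=((hsv[...,0]>8)&(hsv[...,0]<28)&(hsv[...,1]>90)).astype(np.uint8)
    n,l,st,ce=cv2.connectedComponentsWithStats(m)
    print('t',round(s['time_s'],2),'tool',np.round(s['tool_pos'],3),'f',np.round(s['contact_force'],1))
    for i in range(1,n):
        if st[i,4]>15: print(st[i,4],ce[i].round(1),onplane('top',*ce[i],.0135)[:2].round(4))
E
python3 -c "
from h import *
spuds('n4.png')"
```

```text
t 33.18 tool [ 0.404 -0.236  0.12 ] f [-0.6 -0.2 -0.8]
147 [325.8 108.5] [ 0.858  -0.0703]
97 [264.5 223.1] [0.5217 0.0588]
51 [259.4 245.5] [0.462  0.0648]
182 [277.4 251.7] [0.4507 0.0166]
59 [357.9 257.3] [ 0.4567 -0.1911]
```

View pics/n4.png

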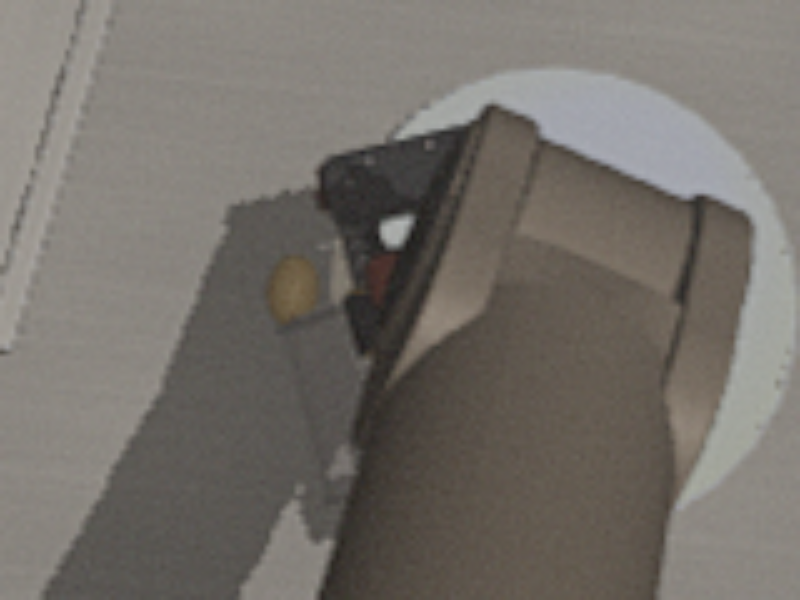

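>>> {"fn": "arm_command", "kwargs": {
  "targets": "-5 0 0 0 0; -10 0 0 0 0; -15 0 0 0 0; -20 0 0 0 0; -25 0 0 0 0; -29 0 0 0 0; -32 0 0 0 0"
}}

```text
time_s: 33.82
tool_pos: [0.4345, -0.225, 0.1198]
ee_rot: [[-0.943, 0.0, 0.334], [-0.334, 0.0, -0.943], [-0.0, -1.0, -0.0]]
contact_force: [0.3, -0.3, -1.1]
finger_gap: 0.183
```

```bash
python3 -c "
from h import *
spuds('n5.png')
plan((.48,-.26,.15),178)"
```

```text
t 33.82 tool [ 0.434 -0.225  0.12 ] f [ 0.3 -0.3 -1.1]
158 [325.3 108.8] [ 0.8568 -0.0688]
98 [264.4 223. ] [0.522  0.0592]
63 [355.2 244.9] [ 0.4881 -0.1816]
50 [259.2 245.2] [0.4627 0.0654]
184 [277.3 251.6] [0.4509 0.0168]
t=33.87 shift -30.7 -30.1 48.2 yaw 21.5  dist 65 rows>=3.0; tool x ang -160.5 f=[ 0.3 -0.1 -2. ] gap 15.9
```

View pics/n5.png

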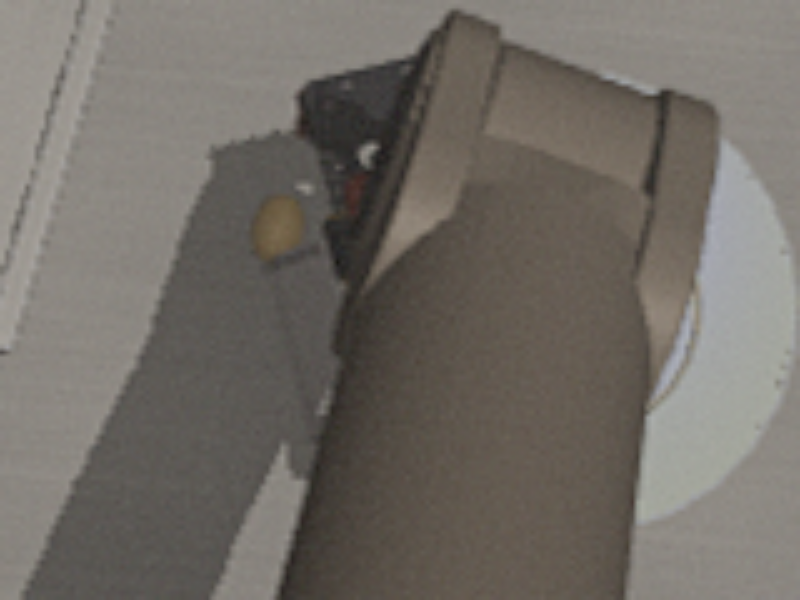

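>>> {"fn": "arm_command", "kwargs": {
  "targets": "-5 0 0 0 0; -10 0 0 0 0; -15 0 0 0 0; -20 0 0 0 0; -25 0 0 0 0; -28 0 0 0 0; -29 -14 4 0 0; -29 -40 8 3 0; -36 -45 14 10 0; -56 -45 20 16 0"
}}

```text
time_s: 34.7
tool_pos: [0.4929, -0.2277, 0.1669]
ee_rot: [[-0.999, 0.002, 0.052], [-0.052, -0.002, -0.999], [-0.002, -1.0, 0.002]]
contact_force: [-1.0, -0.1, -1.7]
finger_gap: 0.185
```

```bash
python3 -c "
from h import *
spuds('n6.png')
s=observe()
plan((.508,-.228,.12),-177.5)"
```

```text
t 34.7 tool [ 0.493 -0.228  0.167] f [-1.  -0.1 -1.7]
166 [325.8 108.8] [ 0.8572 -0.0703]
98 [264.5 223. ] [0.522  0.0589]
56 [343.7 231.4] [ 0.5204 -0.1489]
48 [259.1 245.1] [0.4629 0.0656]
186 [277.3 251.6] [0.4509 0.0169]
t=34.75 shift -9.3 46.5 2.7 yaw 0.3  dist 47 rows>=1.1; tool x ang -177.2 f=[ 5.1  0.2 -1.5] gap 15.8
```

View pics/n6.png

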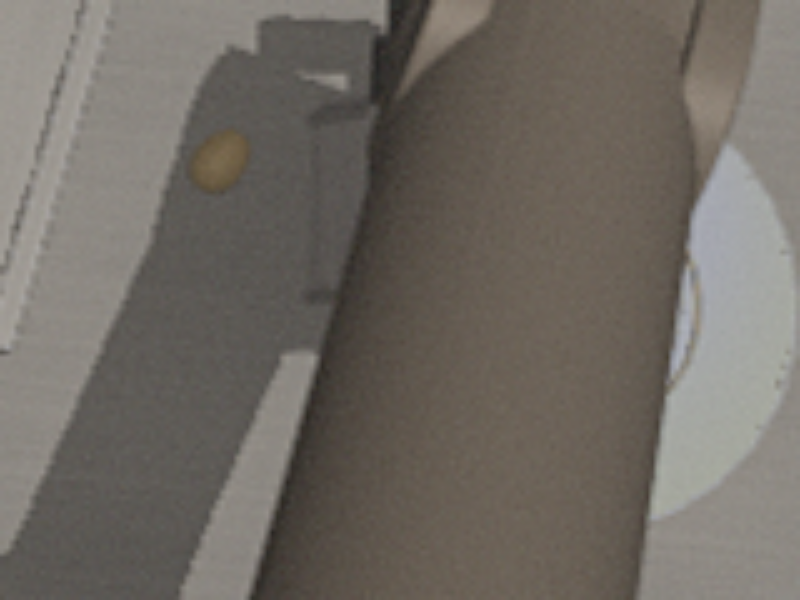

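```bash
python3 -c "
from h import *
spuds('n7.png')
s=observe();print(s['qpos'].round(1), s['tool_pos'])"
```

```text
t 34.75 tool [ 0.498 -0.226  0.166] f [ 5.1  0.2 -1.5]
151 [326.  108.8] [ 0.8572 -0.0709]
98 [264.4 223. ] [0.522  0.0592]
61 [343.7 231.7] [ 0.5197 -0.149 ]
47 [259.2 245.6] [0.4617 0.0653]
186 [277.3 251.6] [0.4508 0.0169]
[  27.8   16.8  -12.   107.7    4.1   55.7 -162.6] [ 0.49654879 -0.2249764   0.1656179 ]
```

```bash
python3 -c "
from h import *
plan((.5545,-.2087,.122),-171)"
```

```text
t=34.80 shift -58.7 43.8 -12.8 yaw -5.6  dist 74 rows>=1.8; tool x ang -176.6 f=[-0.2  0.7 -2. ] gap 15.9
```

>>> {"fn": "arm_command", "kwargs": {
  "targets": "-25 4 -2 -4 0; -50 10 -8 -6 0; -59 26 -13 -6 0; -59 44 -13 -6 0; -59 48 -13 -6 0; -59 48 -13 -6 0"
}}

```text
time_s: 35.3
tool_pos: [0.5532, -0.2087, 0.1173]
ee_rot: [[-0.986, 0.003, 0.167], [-0.167, -0.0, -0.986], [-0.003, -1.0, 0.001]]
contact_force: [2.1, 0.9, 0.3]
finger_gap: 0.18
```

```bash
python3 -c "
from h import *
s=observe();print(s['time_s'],s['tool_pos'].round(4),s['contact_force'].round(1),s['qpos'].round(1))
ang('a1.png')"; grep -n "def ang" -A18 h.py
```

```text
35.3 [ 0.5532 -0.2087  0.1173] [2.1 0.9 0.3] [  24.8   24.2  -13.   104.1    6.7   52.3 -161.6]
98:def ang(fn='hang.png'):
99-    s=observe(); im,d=shot('wrist',fn)
100-    c=calibration('wrist');T=np.array(c['tool_from_camera'])
101-    P=np.stack([(uu-c['cx'])/c['fx']*d,-(vv-c['cy'])/c['fy']*d,-d],-1)@T[:3,:3].T+T[:3,3]
102-    q=[]
103-    for r in range(100,316,3):
104-        a=np.median(P[r,321:326],0)*1000
105-        if -150<a[1]<-38 and -25<a[2]<110: q.append((a[1],a[2]))
106-    q=np.array(q)
107-    top=q[:,1].max(); k=(q[:,1]<top-18)&(q[:,1]>-18); 
108-    f=np.polyfit(q[k,1],-q[k,0],1)
109-    print('t%.2f tool %s gap %.2f theta %.1f line@0 %.1f tailz %.0f f=%s'%(s['time_s'],np.round(s['tool_pos'],4),s['finger_gap']*88,np.degrees(np.arctan(f[0]))-25.5,-f[1],top,s['contact_force'].round(1)))
110-    return im,d,P,s
111-
112-def spuds(fn,crop=(200,320,300,460),f=5):
113-    s=observe(); im,d=capture("top")
114-    a,b,c,e=crop; cv2.imwrite("pics/"+fn,cv2.resize(im[a:b,c:e],None,fx=f,fy=f))
115-    hsv=cv2.cvtColor(im,cv2.COLOR_BGR2HSV)
116-    m=((hsv[...,0]>8)&(hsv[...,0]<28)&(hsv[...,1]>90)).astype(np.uint8)Traceback (most recent call last):
  File "<string>", line 4, in <module>
    ang('a1.png')
    ~~~^^^^^^^^^^
  File "h.py", line 108, in ang
    f=np.polyfit(q[k,1],-q[k,0],1)
    raise TypeError("expected non-empty vector for x")
TypeError: expected non-empty vector for x
```

>>> {"fn": "arm_command", "kwargs": {
  "targets": "0 3 4 0 15.6; 0 7 14 0 15.6; 0 12 28 0 15.6; 0 19 42 0 15.6; 0 27 56 0 15.6; 0 36 70 0 15.6; 0 45 82 0 15.6; 0 54 93 0 15.6; 0 63 103 0 15.6; 0 65 105 0 15.6"
}}

```text
time_s: 36.18
tool_pos: [0.5677, -0.3142, 0.0496]
ee_rot: [[-0.987, -0.002, 0.163], [-0.163, 0.0, -0.987], [0.002, -1.0, -0.001]]
contact_force: [1.5, -0.6, 1.4]
finger_gap: 0.185
```

```bash
python3 -c "
from h import *
ang('a2.png')
spuds('n8.png')"
```

```text
t36.18 tool [ 0.5677 -0.3142  0.0496] gap 16.28 theta 10.8 line@0 -67.1 tailz 30 f=[ 1.5 -0.6  1.4]
t 36.23 tool [ 0.568 -0.314  0.05 ] f [ 2.2 -1.3  1. ]
159 [326.2 108.9] [ 0.857  -0.0713]
98 [264.5 223.1] [0.5219 0.059 ]
61 [343.4 231.7] [ 0.5195 -0.1482]
48 [259.2 245.4] [0.4622 0.0655]
181 [277.3 251.6] [0.4508 0.017 ]
101 [403.1 257.4] [ 0.4681 -0.3069]
```

View pics/n8.png

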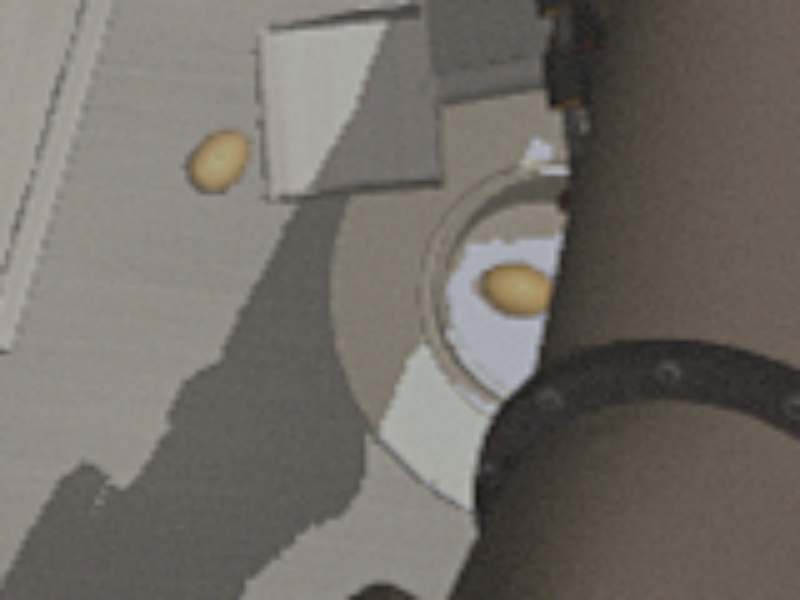

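>>> {"fn": "arm_command", "kwargs": {
  "targets": "6 0 0 0 10; 14 0 0 0 10; 22 0 0 0 10; 28 0 0 0 10; 30 0 0 0 10"
}}

```text
time_s: 36.7
tool_pos: [0.5381, -0.3172, 0.0523]
ee_rot: [[-0.986, 0.0, 0.164], [-0.164, 0.0, -0.986], [-0.0, -1.0, -0.0]]
contact_force: [2.7, 1.8, -0.0]
finger_gap: 0.185
```

```bash
cat >> h.py <<'E'

def prof(fn):
    s,im,d,a,b,z=tilt_est(fn)
    for c in range(0,190,10):
        m=(d>0)&(abs(b)<.03)&(a>c/1000-.004)&(a<c/1000+.004)
        if m.sum(): print(c,m.sum(),'z med %.3f min %.3f max %.3f'%(np.median(z[m]),z[m].min(),z[m].max()))
E
python3 -c "
from h import *
ang('a3.png')
prof('n9.png')
print(observe()['tool_pos'],observe()['contact_force'].round(1))"
```

```text
t36.70 tool [ 0.5381 -0.3172  0.0523] gap 16.26 theta 10.9 line@0 -67.3 tailz 30 f=[ 2.7  1.8 -0. ]
0 143 z med 0.465 min 0.005 max 0.507
10 158 z med 0.467 min 0.004 max 0.515
20 268 z med 0.212 min 0.001 max 0.517
30 356 z med 0.254 min 0.001 max 0.521
40 307 z med 0.462 min 0.004 max 0.520
50 263 z med 0.453 min 0.002 max 0.514
60 144 z med 0.439 min 0.032 max 0.505
70 101 z med 0.035 min 0.028 max 0.073
80 76 z med 0.032 min 0.025 max 0.037
90 72 z med 0.029 min 0.023 max 0.036
100 74 z med 0.027 min 0.022 max 0.034
110 71 z med 0.026 min 0.020 max 0.031
120 75 z med 0.023 min 0.018 max 0.029
130 73 z med 0.021 min 0.016 max 0.026
140 72 z med 0.019 min 0.015 max 0.025
150 76 z med 0.000 min -0.005 max 0.021
160 63 z med 0.002 min -0.005 max 0.027
170 72 z med 0.017 min -0.005 max 0.031
180 68 z med 0.003 min -0.007 max 0.029
[ 0.53866542 -0.31695467  0.05215176] [1.9 1.4 0.7]
```

>>> {"fn": "arm_command", "kwargs": {
  "targets": "0 5 -4 0 10; 0 5 -10 0 10; 0 5 -16 0 10; 0 5 -22 0 10; 0 5 -28 0 10; 0 5 -34 0 10; 0 5 -40 0 10; 0 5 -46 0 10; 0 5 -52 0 10; 0 5 -58 0 10"
}}

```text
time_s: 37.63
tool_pos: [0.5294, -0.2596, 0.0468]
ee_rot: [[-0.986, -0.0, 0.165], [-0.165, -0.0, -0.986], [0.0, -1.0, 0.0]]
contact_force: [0.1, 0.2, -2.2]
finger_gap: 0.178
```

```bash
python3 -c "
from h import *
spuds('n10.png',(200,300,280,440))"
```

```text
t 37.63 tool [ 0.529 -0.26   0.047] f [ 0.1  0.2 -2.2]
141 [325.9 108.6] [ 0.8577 -0.0703]
98 [264.5 223.1] [0.5219 0.059 ]
66 [322.8 224. ] [ 0.5346 -0.0929]
47 [259.1 245.2] [0.4627 0.0656]
185 [277.3 251.6] [0.4508 0.0168]
```

View pics/n10.png

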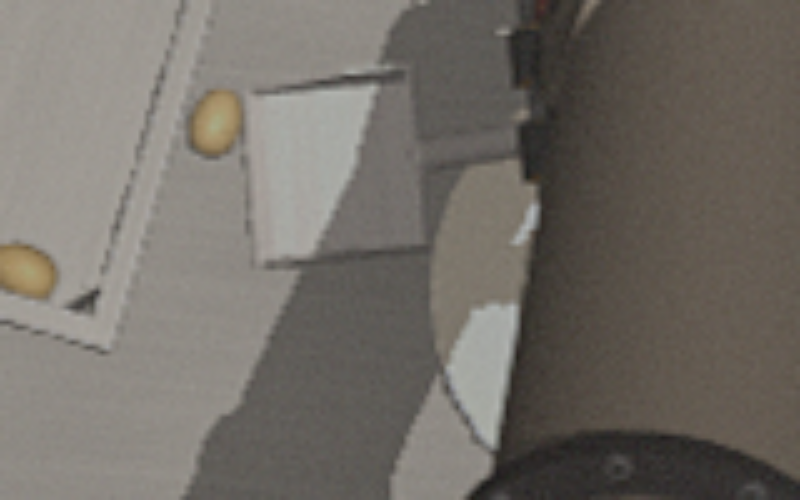

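```bash
python3 -c "
from h import *
s=observe();print(s['qpos'].round(1),s['tool_pos'])
plan((.5524,-.262,.040),-176)"
```

```text
[  28.9   29.2  -11.6  107.1    8.    44.6 -157.4] [ 0.52941447 -0.25799016  0.04681159]
t=37.68 shift -22.0 6.8 7.8 yaw 5.6  dist 24 rows>=0.8; tool x ang -170.4 f=[-0.4  1.6 -1.5] gap 15.8
```

>>> {"fn": "arm_command", "kwargs": {
  "targets": "-8 0 5 3 10; -18 0 8 7 10; -22 4 8 8 10; -22 8 8 8 10; -22 11 9 8 15.6; -22 16 11 8 15.6; -22 22 14 8 15.6; -22 28 17 8 15.6; -22 33 20 8 15.6; -22 35 21 8 15.6"
}}

```text
time_s: 38.52
tool_pos: [0.5538, -0.2776, 0.0106]
ee_rot: [[-1.0, -0.002, 0.025], [-0.025, 0.001, -1.0], [0.002, -1.0, -0.001]]
contact_force: [-1.1, 0.6, -0.5]
finger_gap: 0.182
```

```bash
python3 -c "
from h import *
ang('a4.png')
spuds('n11.png',(200,300,280,440))
print(observe()['qpos'].round(1))"
```

```text
t38.52 tool [ 0.5538 -0.2776  0.0106] gap 15.98 theta 1.1 line@0 -66.3 tailz 32 f=[-1.1  0.6 -0.5]
t 38.57 tool [ 0.554 -0.278  0.011] f [-1.2 -0.3 -0.6]
160 [325.8 108.6] [ 0.8575 -0.0702]
97 [264.5 223.1] [0.5218 0.0589]
33 [319.4 222.9] [ 0.5366 -0.0838]
41 [259.2 245.7] [0.4613 0.0651]
182 [277.3 251.6] [0.4509 0.0168]
[  27.3   34.2   -8.7  103.8    7.2   42.6 -163.8]
```

View pics/n11.png

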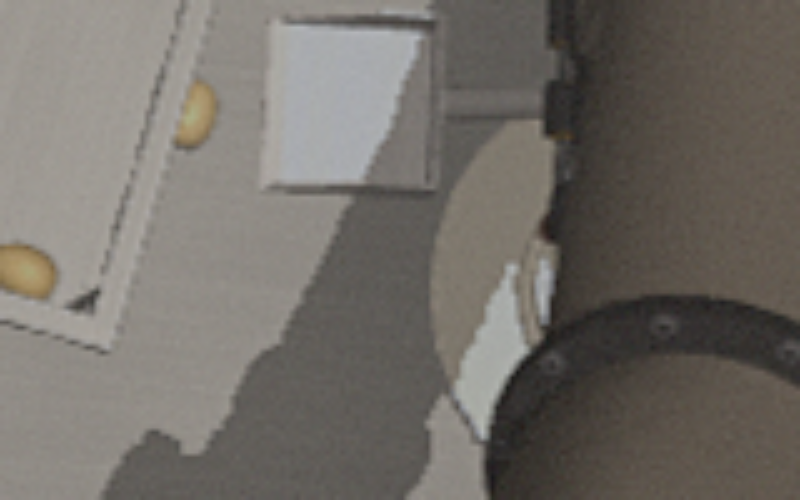

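>>> {"fn": "arm_command", "kwargs": {
  "targets": "0 3 -4 0 15.6; 0 4 -9 0 15.6; 0 4 -14 0 15.6; 0 4 -19 0 15.6; 0 4 -24 0 15.6; 0 4 -29 0 15.6; 0 4 -34 0 15.6; 0 4 -38 0 15.6; 0 4 -41 0 15.6; 0 4 -43 0 15.6"
}}

```text
time_s: 39.45
tool_pos: [0.5538, -0.2365, 0.0086]
ee_rot: [[-1.0, 0.001, 0.025], [-0.025, -0.003, -1.0], [-0.001, -1.0, 0.003]]
contact_force: [0.4, -11.1, 3.8]
finger_gap: 0.18
```

```bash
python3 -c "
from h import *
ang('a5.png')
spuds('n12.png',(200,280,280,390),7)"
```

```text
t39.45 tool [ 0.5538 -0.2365  0.0086] gap 15.82 theta 0.4 line@0 -66.3 tailz 32 f=[  0.4 -11.1   3.8]
t 39.5 tool [ 0.554 -0.236  0.009] f [ 0.8 -7.1  2.6]
145 [325.8 108.7] [ 0.8575 -0.0703]
99 [264.5 223.1] [0.5217 0.0588]
36 [319.2 223.2] [ 0.5356 -0.0835]
44 [259.1 245.1] [0.463  0.0656]
186 [277.2 251.6] [0.4509 0.0172]
```

View pics/n12.png

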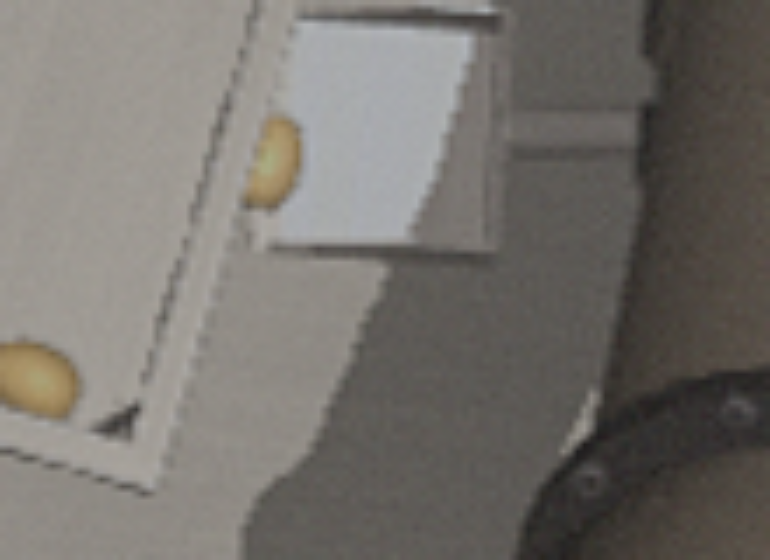

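>>> {"fn": "arm_command", "kwargs": {
  "targets": "0 2 0 0 15.6; 0 5 2 0 15.6; 0 8 4 0 15.6; 0 11 6 0 15.6; 0 13 8 0 15.6; 0 14 9 0 15.6"
}}

```text
time_s: 40.05
tool_pos: [0.5542, -0.2434, -0.0055]
ee_rot: [[-1.0, 0.001, 0.025], [-0.025, -0.0, -1.0], [-0.001, -1.0, 0.0]]
contact_force: [-1.2, -1.4, 7.2]
finger_gap: 0.18
```

```bash
python3 -c "
from h import *
ang('a6.png')
spuds('n13.png',(200,280,280,390),7)"
```

```text
t40.05 tool [ 0.5542 -0.2434 -0.0055] gap 15.80 theta -7.7 line@0 -67.2 tailz 34 f=[-1.2 -1.4  7.2]
t 40.1 tool [ 0.554 -0.244 -0.006] f [-1.7 -3.4  4. ]
151 [326.3 108.6] [ 0.8578 -0.0714]
98 [264.5 223.1] [0.5217 0.0589]
35 [319.8 221.9] [ 0.5392 -0.0846]
230 [273.7 250.4] [0.4531 0.0265]
```

View pics/n13.png

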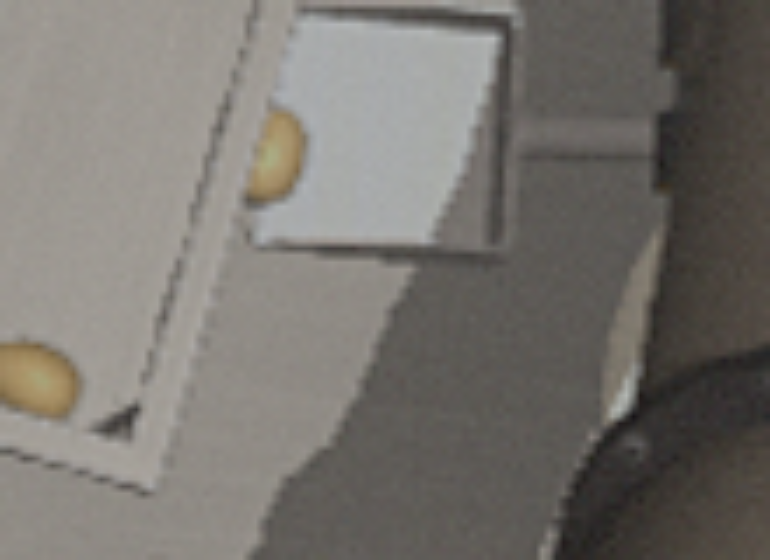

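```bash
python3 -c "
from h import *
im=cv2.imread('pics/a6.png');cv2.imwrite('pics/a6b.png',im)
im,d=capture('scene');r=cv2.resize(im[160:260,290:420],None,fx=6,fy=6,interpolation=cv2.INTER_CUBIC);cv2.imwrite('pics/s1.png',r[:600,:780])
spuds('n14.png',(200,280,280,390),7)"
```

```text
t 40.2 tool [ 0.554 -0.244 -0.006] f [-0.4 -2.8  4.4]
144 [325.9 108.7] [ 0.8573 -0.0706]
98 [264.5 223.1] [0.5219 0.059 ]
38 [319.8 222.4] [ 0.538  -0.0847]
47 [259.5 245.4] [0.4622 0.0645]
95 [271.  249.8] [0.4538 0.0337]
86 [284.3 253.5] [ 0.4478 -0.0016]
```

View pics/a6b.png

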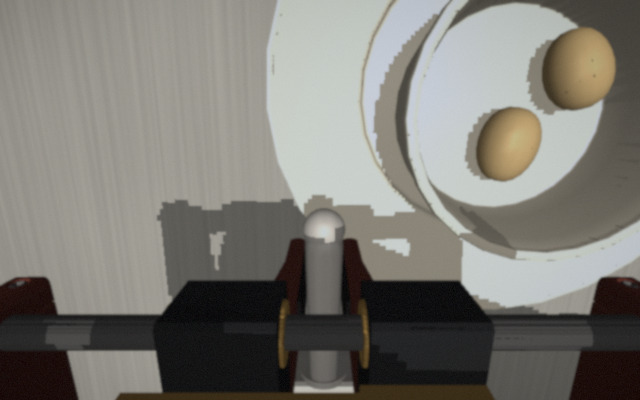

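View pics/s1.png

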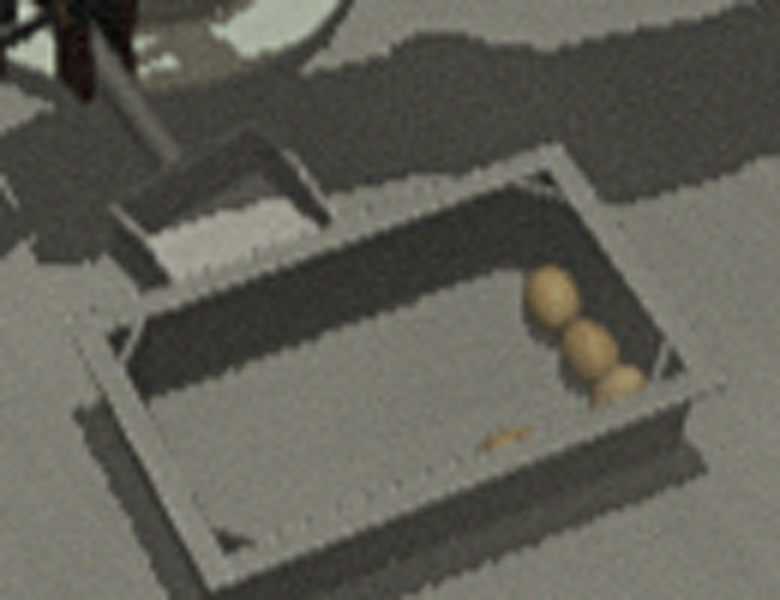

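```bash
python3 -c "
from h import *
im,d=capture('top');W=world('top',uu,vv,d)
hsv=cv2.cvtColor(im,cv2.COLOR_BGR2HSV)
m=(hsv[...,0]>8)&(hsv[...,0]<28)&(hsv[...,1]>80)&(uu>310)&(uu<330)&(vv>205)&(vv<240)&(d>0)
p=W[m];print(len(p),p.min(0).round(3),p.max(0).round(3),np.median(p,0).round(3))
for v in range(214,230,3):
  print(v,' '.join('%.0f'%(W[v,u,2]*1000)+('o' if m[v,u] else '') for u in range(306,350,2)))
print(W[222,306:350:4,1].round(3))
"
```

```text
53 [ 0.519 -0.091  0.027] [ 0.551 -0.076  0.042] [ 0.534 -0.084  0.035]
214 5 2 8 3 66 65 62 11 12 9 9 9 6 11 11 4 3 11 3 8 -1 3
217 1 6 4 66 65 64 35o 37o 29 13 13 12 8 12 7 8 3 9 6 4 6 3
220 1 0 3 62 62 62 42o 35o 34o 8 13 11 10 13 8 5 3 8 8 6 9 3
223 2 3 63 64 63 39 36 36o 34o 11 15 9 6 5 9 9 12 9 3 3 3 1
226 2 5 64 64 62 36o 37o 38o 9 13 14 9 10 6 5 7 6 6 5 7 2 2
229 5 65 65 63 -0 13 15 17 13 11 11 11 6 9 4 10 1 5 4 7 -1 6
[-0.048 -0.061 -0.071 -0.08  -0.09  -0.101 -0.111 -0.122 -0.132 -0.143
 -0.153]
```

>>> {"fn": "arm_command", "kwargs": {
  "targets": "0 2 1 0 15.6; 0 4 3 0 15.6; 0 6 4 0 15.6; 0 8 6 0 15.6; 0 9 6 0 15.6"
}}

```text
time_s: 40.72
tool_pos: [0.5543, -0.2488, -0.0155]
ee_rot: [[-1.0, 0.0, 0.026], [-0.026, 0.001, -1.0], [-0.0, -1.0, -0.001]]
contact_force: [-0.9, -0.9, 5.4]
finger_gap: 0.18
```

```bash
python3 -c "
from h import *
ang('a7.png')
spuds('n15.png',(200,280,280,390),7)"
```

```text
t40.72 tool [ 0.5543 -0.2488 -0.0155] gap 15.83 theta -14.0 line@0 -67.5 tailz 35 f=[-0.9 -0.9  5.4]
t 40.77 tool [ 0.554 -0.249 -0.016] f [0.6 0.6 3.4]
157 [325.8 108.7] [ 0.8574 -0.0702]
99 [264.5 223.1] [0.5218 0.0589]
59 [321.7 221.7] [ 0.5404 -0.0894]
47 [259.3 245.4] [0.4622 0.065 ]
183 [277.3 251.6] [0.4509 0.0169]
```

View pics/n15.png

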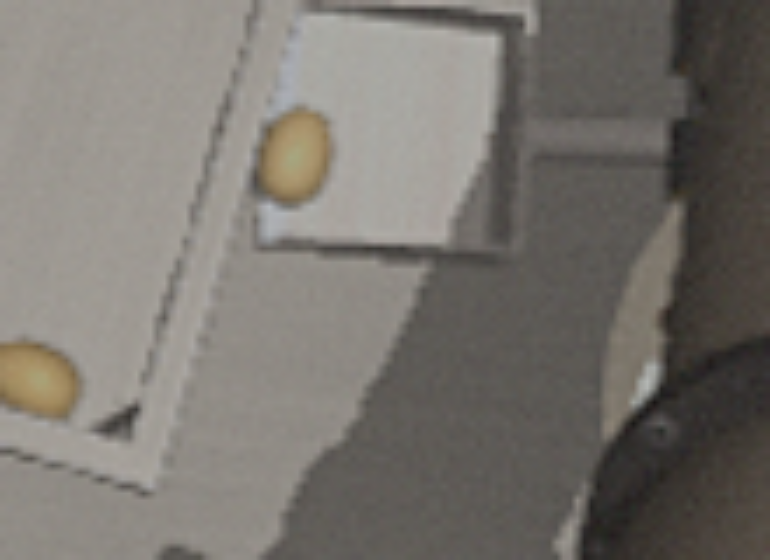

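>>> {"fn": "arm_command", "kwargs": {
  "targets": "0 0 0 0 10; 0 0 0 0 0; 0 0 0 0 0; 0 0 0 0 0"
}}

```text
time_s: 41.15
tool_pos: [0.5541, -0.2488, -0.0153]
ee_rot: [[-1.0, 0.0, 0.026], [-0.026, 0.0, -1.0], [-0.0, -1.0, -0.0]]
contact_force: [1.6, 1.2, -0.1]
finger_gap: 0.181
```

```bash
python3 -c "
from h import *
ang('a8.png')
spuds('n16.png',(200,280,280,390),7)"
```

```text
t41.15 tool [ 0.5541 -0.2488 -0.0153] gap 15.94 theta -13.7 line@0 -67.5 tailz 35 f=[ 1.6  1.2 -0.1]
t 41.2 tool [ 0.554 -0.249 -0.015] f [1.9 0.4 0.3]
158 [325.9 108.5] [ 0.8581 -0.0705]
97 [264.4 223.1] [0.5219 0.0591]
51 [344.6 228.5] [ 0.5282 -0.1505]
237 [273.4 250.3] [0.4533 0.0273]
```

View pics/n16.png

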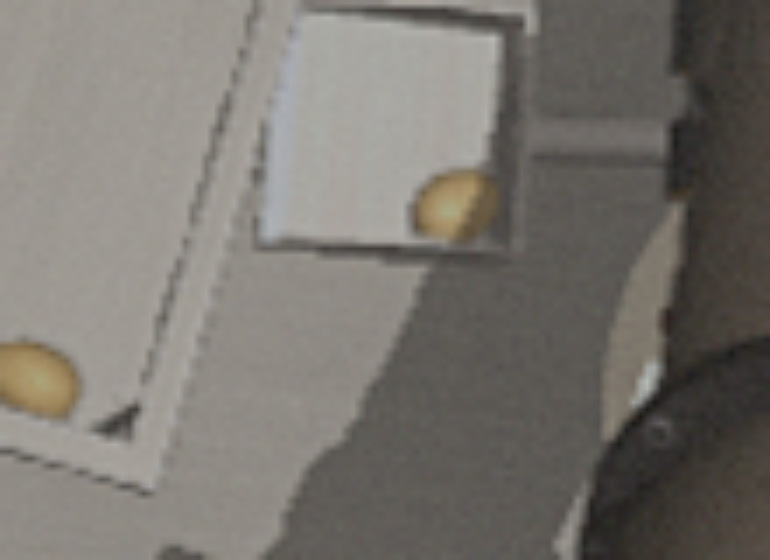

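>>> {"fn": "arm_command", "kwargs": {
  "targets": "0 -2 2 0 0; 0 -5 5 0 0; 0 -10 9 0 0; 2 -18 14 0 0; 5 -29 21 0 0; 9 -42 30 0 0; 14 -57 41 0 0; 20 -73 54 0 0; 26 -89 69 0 0; 33 -104 85 0 0"
}}

```text
time_s: 42.08
tool_pos: [0.5228, -0.3367, 0.0913]
ee_rot: [[-1.0, 0.001, 0.026], [-0.026, -0.001, -1.0], [-0.001, -1.0, 0.001]]
contact_force: [1.1, -0.5, -1.9]
finger_gap: 0.182
```

>>> {"fn": "arm_command", "kwargs": {
  "targets": "6 -12 16 0 0; 13 -23 32 0 0; 19 -31 48 0 0; 25 -36 63 0 0; 29 -38 77 0 0; 32 -39 90 0 0; 35 -39 101 0 0; 37 -39 110 0 0; 37 -39 117 0 0; 37 -39 121 0 0"
}}

```text
time_s: 42.92
tool_pos: [0.4891, -0.4577, 0.1273]
ee_rot: [[-1.0, -0.001, 0.025], [-0.025, 0.0, -1.0], [0.001, -1.0, -0.0]]
contact_force: [0.6, 0.9, -2.6]
finger_gap: 0.183
```

```bash
python3 -c "
from h import *
s=observe();print(s['time_s'],s['tool_pos'],s['contact_force'].round(1))
im,d=capture('scene');cv2.imwrite('pics/s2.png',cv2.resize(im[70:220,230:430],None,fx=4,fy=4))
im,d=capture('top');cv2.imwrite('pics/n17.png',cv2.resize(im[150:320,280:470],None,fx=4,fy=3.5))
"
```

```text
42.9167 [ 0.48908175 -0.45774802  0.12725559] [ 0.6  0.9 -2.6]
```

View pics/s2.png

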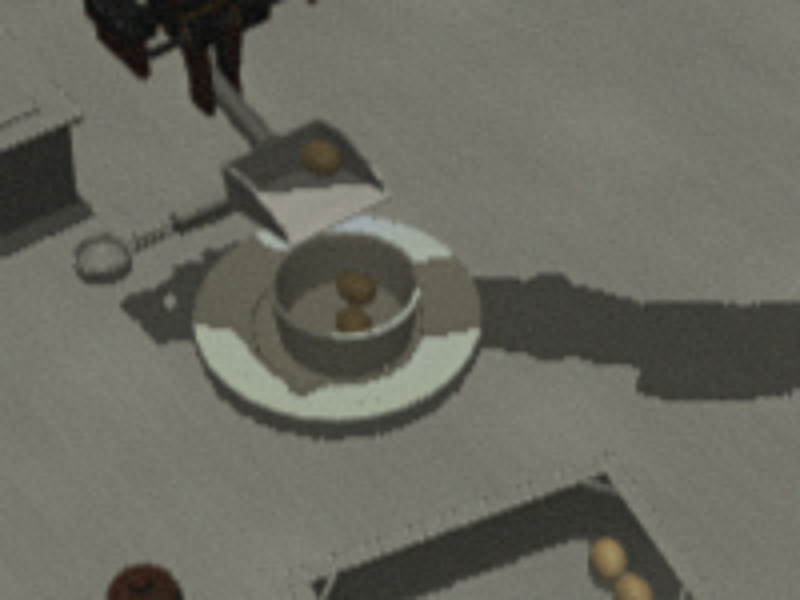

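View pics/n17.png

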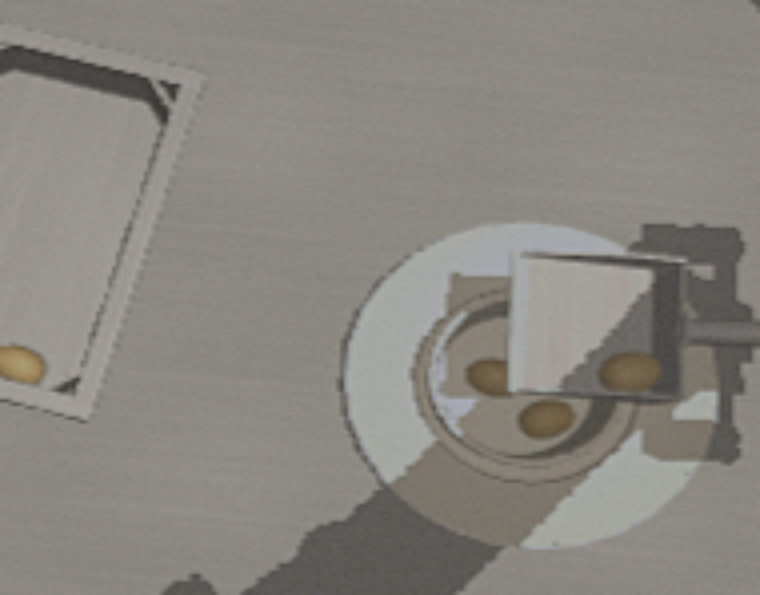

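>>> {"fn": "arm_command", "kwargs": {
  "targets": "0 3 3 0 0; 0 7 8 0 0; 0 10 12 0 0; 0 10 12 0 15.8; 0 10 12 0 15.8; 0 10 12 0 15.8; 0 10 12 0 15.8"
}}

```text
time_s: 43.6
tool_pos: [0.4899, -0.4687, 0.118]
ee_rot: [[-1.0, 0.0, 0.026], [-0.026, 0.0, -1.0], [-0.0, -1.0, -0.0]]
contact_force: [0.1, 0.7, -2.3]
finger_gap: 0.178
```

```bash
python3 -c "
from h import *
ang('a9.png')"
```

```text
t43.60 tool [ 0.4899 -0.4687  0.118 ] gap 15.67 theta 3.6 line@0 -68.2 tailz 33 f=[ 0.1  0.7 -2.3]
```

>>> {"fn": "arm_command", "kwargs": {
  "targets": "0 0 0 0 10; 0 0 0 0 5; 0 0 0 0 5; 0 0 0 0 5"
}}

```text
time_s: 43.98
tool_pos: [0.4896, -0.469, 0.1181]
ee_rot: [[-1.0, -0.0, 0.026], [-0.026, -0.0, -1.0], [0.0, -1.0, 0.0]]
contact_force: [-1.5, 1.1, 0.4]
finger_gap: 0.185
```

```bash
python3 -c "
from h import *
ang('a10.png')
im,d=capture('scene');cv2.imwrite('pics/s3.png',cv2.resize(im[70:220,230:430],None,fx=4,fy=4))"
```

```text
t43.98 tool [ 0.4896 -0.469   0.1181] gap 16.25 theta 18.9 line@0 -69.6 tailz 28 f=[-1.5  1.1  0.4]
```

View pics/s3.png

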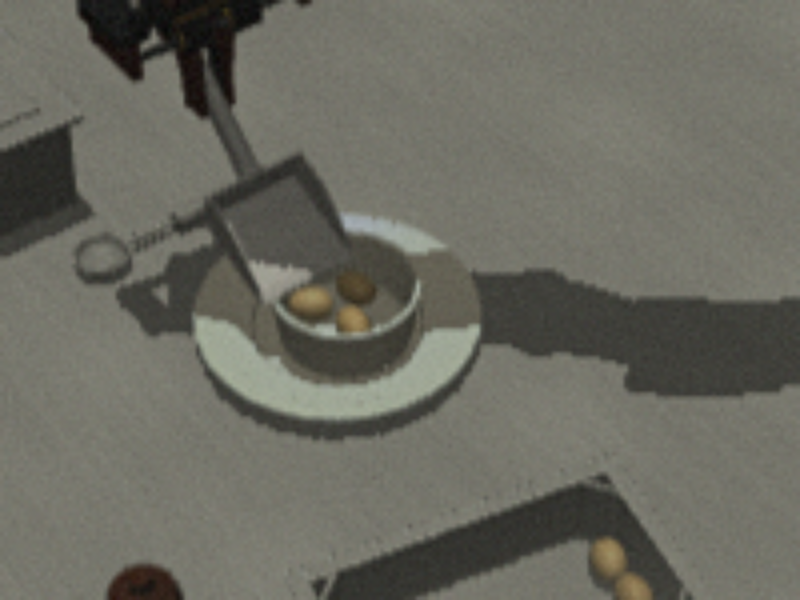

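>>> {"fn": "arm_command", "kwargs": {
  "targets": "0 -10 0 0 0; 0 -30 0 0 0; 0 -55 0 0 0; 0 -75 0 0 0; 0 -80 0 0 0"
}}

```text
time_s: 44.5
tool_pos: [0.4917, -0.4706, 0.2025]
ee_rot: [[-1.0, 0.006, 0.026], [-0.026, -0.004, -1.0], [-0.005, -1.0, 0.005]]
contact_force: [0.6, -0.7, -0.2]
finger_gap: 0.18
```

```bash
python3 -c "
from h import *
im,d=capture('scene');cv2.imwrite('pics/s4.png',cv2.resize(im[70:220,230:430],None,fx=4,fy=4))
plan((.546,.279,.19),-97.1)"
```

```text
t=44.55 shift -73.8 8.9 -747.8 yaw -81.4  dist 751 rows>=18.0; tool x ang -178.5 f=[ 0.5  0.1 -0.5] gap 15.5
```

View pics/s4.png

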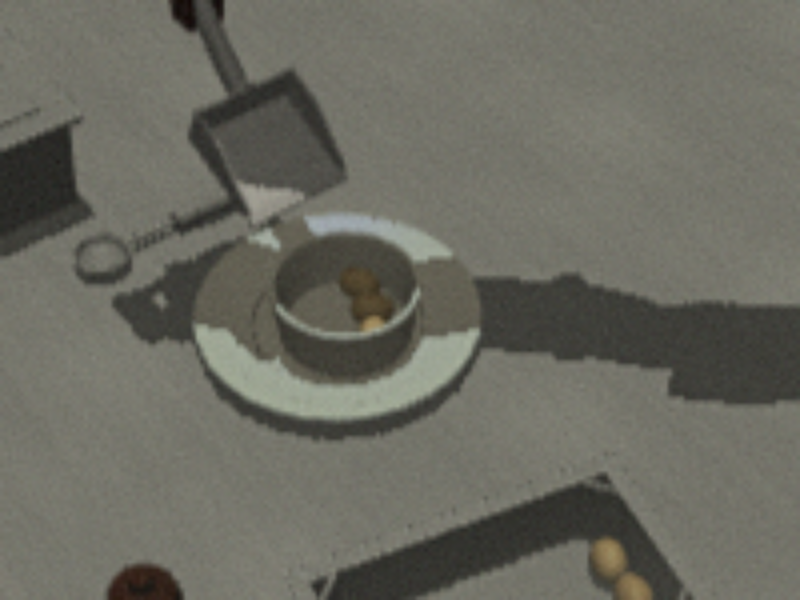

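>>> {"fn": "arm_command", "kwargs": {
  "targets": "-1 0 -12 -2 0; -4 0 -35 -6 0; -8 0 -70 -10 0; -12 0 -108 -15 0; -16 0 -147 -20 0; -20 2 -186 -25 0; -24 4 -225 -30 0; -28 6 -264 -35 0; -32 8 -303 -40 0; -36 9 -342 -45 0"
}}

```text
time_s: 45.38
tool_pos: [0.5148, -0.1232, 0.1869]
ee_rot: [[-0.684, -0.003, 0.73], [-0.73, 0.001, -0.684], [0.002, -1.0, -0.003]]
contact_force: [-0.3, 0.6, -1.7]
finger_gap: 0.179
```

```bash
python3 -c "
from h import *
plan((.546,.279,.19),-97.1)
print(observe()['qpos'].round(0),observe()['tool_pos'])"
```

```text
t=45.38 shift -314.9 -2.9 -252.2 yaw -36.0  dist 403 rows>=9.7; tool x ang -133.1 f=[-0.3  0.6 -1.7] gap 15.7
[  25.   15.  -22.  108.    7.   59. -133.] [ 0.51484991 -0.12320834  0.18693374]
```

>>> {"fn": "arm_command", "kwargs": {
  "targets": "-32 0 -25 -5 0; -64 0 -51 -10 0; -96 0 -77 -15 0; -128 0 -102 -20 0; -160 0 -128 -25 0; -192 0 -154 -29 0; -224 0 -180 -32 0; -256 0 -205 -34 0; -285 0 -228 -36 0; -305 0 -244 -36 0"
}}

```text
time_s: 46.22
tool_pos: [0.5471, 0.2676, 0.1871]
ee_rot: [[-0.123, -0.003, 0.992], [-0.992, 0.001, -0.123], [-0.001, -1.0, -0.003]]
contact_force: [0.6, 1.0, -1.5]
finger_gap: 0.177
```

```bash
python3 -c "
from h import *
ang('a11.png')
im,d=capture('top');cv2.imwrite('pics/n18.png',cv2.resize(im[150:350,100:350],None,fx=3,fy=3))
plan((.546,.279,.075),-97.1)
print(observe()['qpos'].round(0),observe()['tool_pos'])"
```

```text
t46.22 tool [0.5471 0.2676 0.1871] gap 15.56 theta 19.1 line@0 -69.7 tailz 28 f=[ 0.6  1.  -1.5]
t=46.32 shift -8.9 112.2 -1.1 yaw 0.2  dist 113 rows>=2.7; tool x ang -96.9 f=[-0.7  0.3 -2.2] gap 16.3
[  -5.   25.  -36.   96.   16.   64. -142.] [0.54639137 0.26968831 0.18721397]
```

View pics/n18.png

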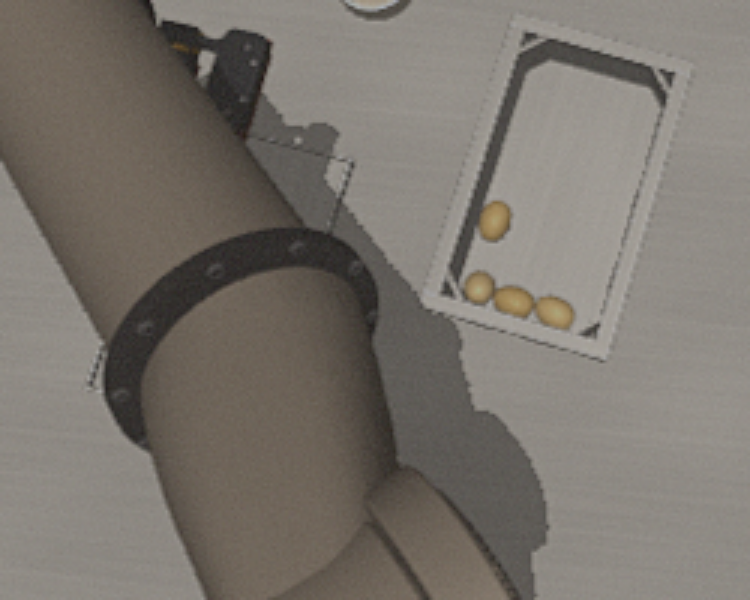

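>>> {"fn": "arm_command", "kwargs": {
  "targets": "-4 20 0 0 0; -8 55 -1 0 0; -9 90 -1 0 0; -9 110 -1 0 0; -9 118 -1 0 0; -9 124 -1 0 0; -9 126 -1 0 0; -9 126 -1 0 0"
}}

```text
time_s: 46.98
tool_pos: [0.5503, 0.2722, 0.0634]
ee_rot: [[-0.131, 0.001, 0.991], [-0.991, 0.0, -0.131], [-0.001, -1.0, 0.001]]
contact_force: [-0.4, -0.8, -1.3]
finger_gap: 0.186
```

```bash
python3 -c "
from h import *
ang('a12.png')
im,d=capture('scene');cv2.imwrite('pics/s5.png',cv2.resize(im[220:360,350:550],None,fx=4,fy=4))"
```

```text
t46.98 tool [0.5503 0.2722 0.0634] gap 16.36 theta 19.3 line@0 -69.6 tailz 28 f=[-0.4 -0.8 -1.3]
```

View pics/s5.png

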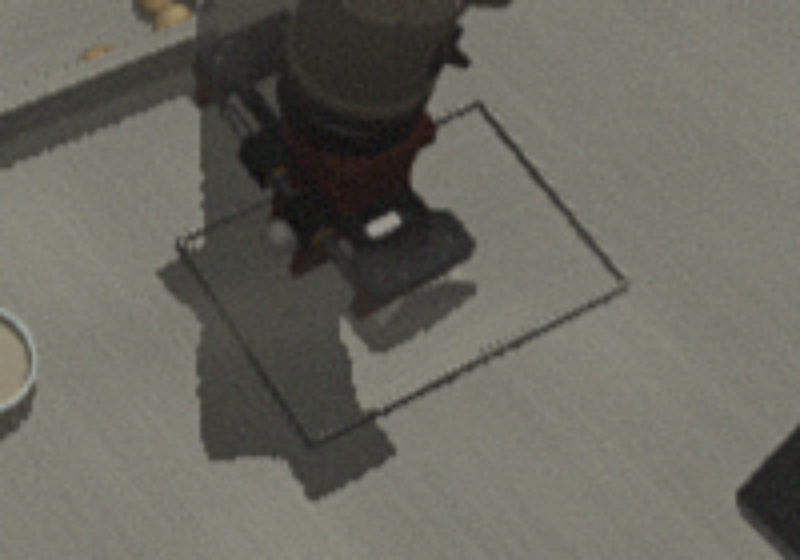

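>>> {"fn": "arm_command", "kwargs": {
  "targets": "-3 5 0 0 10; -6 8 2 0 15.6; -6 15 6 0 15.6; -6 23 11 0 15.6; -6 32 17 0 15.6; -6 40 22 0 15.6; -6 47 26 0 15.6; -6 53 29 0 15.6; -6 56 30 0 15.6; -6 57 30 0 15.6"
}}

```text
time_s: 47.92
tool_pos: [0.5809, 0.2739, 0.0053]
ee_rot: [[-0.131, -0.0, 0.991], [-0.991, -0.0, -0.131], [0.0, -1.0, -0.0]]
contact_force: [1.4, -1.9, 4.9]
finger_gap: 0.183
```

```bash
python3 -c "
from h import *
ang('a13.png')
print(observe()['tool_pos'])"
```

```text
t47.92 tool [0.5809 0.2739 0.0053] gap 16.08 theta -2.5 line@0 -66.6 tailz 34 f=[ 1.4 -1.9  4.9]
[0.58076871 0.27389603 0.0055375 ]
```

>>> {"fn": "arm_command", "kwargs": {
  "targets": "0 -2 0 0 15.6; 0 -3 0 0 15.9; 0 -3 0 0 16.2; 0 -3 0 0 20; 0 -3 0 0 40; 0 -3 0 0 50; 0 -3 0 0 50; 0 -25 0 0 50; 0 -60 0 0 50; 0 -100 0 0 50"
}}

```text
time_s: 48.8
tool_pos: [0.579, 0.2731, 0.1049]
ee_rot: [[-0.131, -0.004, 0.991], [-0.991, -0.002, -0.131], [0.002, -1.0, -0.004]]
contact_force: [0.5, 0.9, -0.3]
finger_gap: 0.568
```

>>> {"fn": "arm_command", "kwargs": {
  "targets": "0 -40 15 0 50; 0 -80 30 0 50; 0 -100 60 0 50; 0 -110 100 0 50; 0 -110 140 0 50; 0 -110 160 0 50; 0 -110 170 0 50"
}}

```text
time_s: 49.38
tool_pos: [0.7522, 0.2495, 0.2148]
ee_rot: [[-0.134, 0.001, 0.991], [-0.991, -0.001, -0.134], [0.001, -1.0, 0.001]]
contact_force: [-0.9, -0.6, -1.0]
finger_gap: 0.571
```

```bash
python3 -c "
from h import *
s=observe();print(s['time_s'],s['tool_pos'],s['contact_force'])
spuds('n19.png',(140,340,100,480),2)
im,d=capture('wrist');cv2.imwrite('pics/w1.png',im)
im,d=capture('scene');cv2.imwrite('pics/s6.png',cv2.resize(im[70:350,220:560],None,fx=2.3,fy=2.1))"
```

```text
49.3833 [0.7521805  0.24952039 0.21480564] [-0.94007534 -0.5530931  -1.04789389]
t 49.38 tool [0.752 0.25  0.215] f [-0.9 -0.6 -1. ]
154 [325.6 108.8] [ 0.8571 -0.0695]
23 [394.7 256. ] [ 0.4694 -0.2851]
85 [405.9 267. ] [ 0.4442 -0.3154]
91 [417.3 271.4] [ 0.4358 -0.3453]
```

View pics/n19.png

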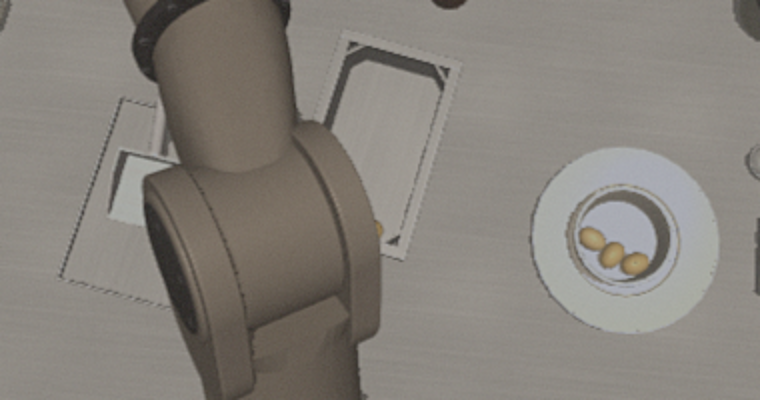

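View pics/s6.png

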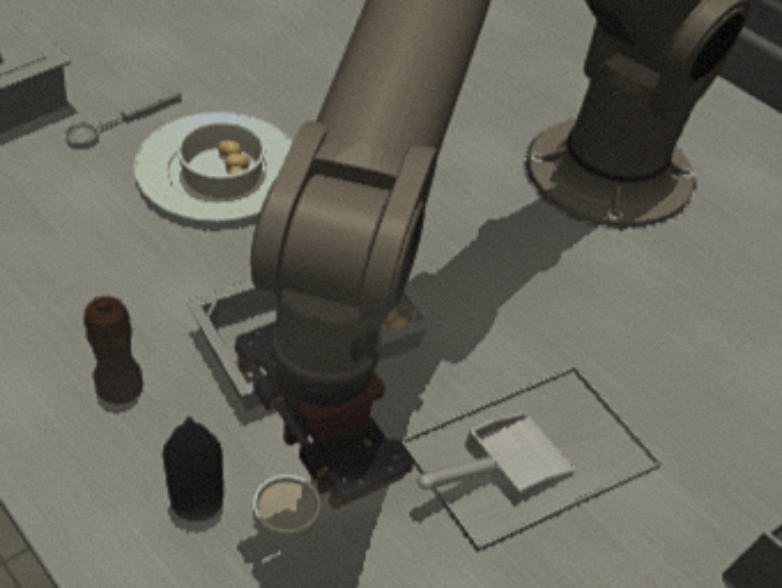

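```bash
python3 -c "
from h import *
im,d=capture('scene');W=world('scene',uu,vv,d)
r=cut_out('scene','scoop');m=r[0]['region']&(d>0);p=W[m];print(r[0]['confidence'],m.sum())
D=np.array([-.991,.131]);L=np.array([-.131,-.991])
q=p[:,:2]-np.array([.454,.291]);a=q@D;b=q@L
f=(p[:,2]<.03);
for c in range(-170,120,15):
  k=(a>c/1e3)&(a<(c+15)/1e3)
  if k.sum()>3: print(c,k.sum(),'b %.3f %.3f'%(b[k].min(),b[k].max()),'z10 %.3f med %.3f max %.3f'%(np.percentile(p[k,2],10),np.median(p[k,2]),p[k,2].max()))
for n in ('scoop','scoop_lip','scoop_grip'):
  q=landmark_of('scene',n)
  if q: print(n,q[0]['confidence'],onplane('scene',*q[0]['location'],{'scoop':.003,'scoop_lip':.003,'scoop_grip':.056}[n])[:2].round(3))
k=(a>-.02)&(a<.06)&(abs(b)<.035)&(p[:,2]<.02)
A=np.c_[a[k],b[k],np.ones(k.sum())];x=np.linalg.lstsq(A,p[k,2],rcond=None)[0];print('plane',x,k.sum())
im,d=capture('top');W=world('top',uu,vv,d)
m=(d>0)&(W[...,2]>.05)&(W[...,2]<.075)&(abs(W[...,0]-.46)<.09)&(abs(W[...,1]+.32)<.09)
pp=np.argwhere(m)[:,::-1].astype(np.float32);xy=W[m][:,:2];c,R=cv2.minEnclosingCircle(xy.astype(np.float32));print('dish',c,R)
m=(d>0)&(W[...,2]>.012)&(W[...,2]<.03)&(np.hypot(W[...,0]-.464,W[...,1]+.325)<.135)&(np.hypot(W[...,0]-.464,W[...,1]+.325)>.09)
c,R=cv2.minEnclosingCircle(W[m][:,:2].astype(np.float32));print('plate',c,R)
"
```

```text
0.59 1360
-170 20 b -0.007 0.008 z10 0.073 med 0.078 max 0.084
-155 44 b -0.008 0.009 z10 0.073 med 0.080 max 0.084
-140 40 b -0.008 0.008 z10 0.063 med 0.074 max 0.079
-125 33 b -0.007 0.016 z10 0.058 med 0.067 max 0.074
-110 38 b -0.007 0.006 z10 0.048 med 0.060 max 0.065
-95 35 b -0.008 0.006 z10 0.043 med 0.053 max 0.059
-80 36 b -0.007 0.008 z10 0.034 med 0.045 max 0.051
-65 224 b -0.045 0.046 z10 0.007 med 0.029 max 0.046
-50 56 b -0.045 0.047 z10 0.007 med 0.022 max 0.041
-35 199 b -0.046 0.047 z10 0.003 med 0.006 max 0.041
-20 188 b -0.045 0.046 z10 0.003 med 0.006 max 0.036
-5 181 b -0.045 0.047 z10 0.003 med 0.006 max 0.029
10 181 b -0.045 0.047 z10 0.002 med 0.005 max 0.021
25 85 b -0.039 0.045 z10 0.002 med 0.005 max 0.009
scoop 0.6 [0.466 0.287]
scoop_lip 0.55 [0.427 0.306]
scoop_grip 0.67 [0.739 0.207]
plane [-0.0126517  -0.00406827  0.00524144] 467
dish (0.463001549243927, -0.31873002648353577) 0.06230117380619049
plate (0.4649474024772644, -0.32890504598617554) 0.11979130655527115
```

View pics/w1.png

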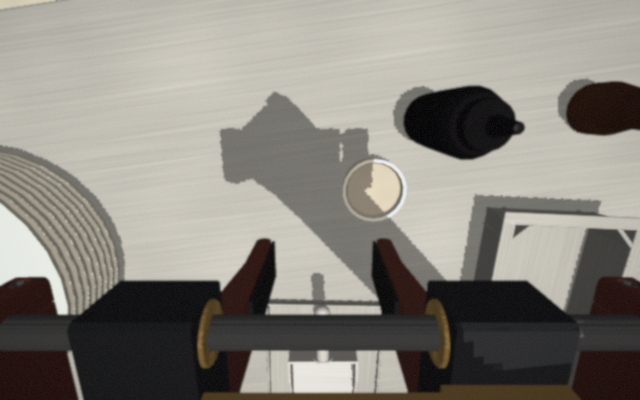

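```bash
python3 -c "
from h import *
s=observe();print(s['time_s'],s['dq'].round(2) if hasattr(s['dq'],'round') else s['dq'],s['finger_gap'])
print(sign_off())"
```

```text
49.8333 [ 0.18  0.15  0.19 -0.35  0.17  0.03  0.06] 0.5725933881075677
the job is handed in; nothing more can be done
None
```

I served three potatoes into the dish and laid the empty scoop back flat in its tray, and signed off at 49.8 s.

One potato fell out onto the counter during an earlier carry. I rolled it to the pan's outer wall with the scoop, scooped it up there and tipped it into the dish. If a potato touching the counter on the way counts as a spill, that is a fault, but none was left outside the dish or pan.

Last checks:
- **Potatoes:** the final pictures showed three on the dish's floor, with centres no more than about 40 mm from its middle. The other four were in the pan. I last saw all four clearly at 46.2 s, because the arm hid most of the pan afterwards, and nothing went near them after that.
- **Dish and plate:** the dish stood within about 1 mm of its first position. It was about 10 mm from the plate's centre.
- **Scoop:** tilt was about 0.013 rad and its origin about 10 mm from the tray's middle. One network reading disagreed, placing the scoop's grip far outside the tray; the depth profile and the pictures contradict it.
- **Other things:** the mill, bottle, ramekin and spoon looked undisturbed, though I did not measure their positions again at the end. The gripper was clear of everything, with no contact force.

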